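# Load the swinging serving board of a sandwich cart

## Task

Swing the long serving board in towards the cook, then load it: take the stacked tins apart, laying the lid right way up, flat inside the shallow metal tray, and stand both tins separately on the board, and set every toppled sauce bottle upright on the board too. With everything on it, swing the board gently back out until it is against its stop, all tins and bottles still standing on it. Leave the other things on the counter where they are.

Things in the scene. Friction and masses are not known exactly. Their poses are not given: they have to be found in the camera images.
- board (a joint): Wooden serving board 360 x 120 mm, top 24 mm and underside 4 mm above the counter, dark strip across its free end, turning on a vertical bolt at its other end. Joint in rad: 0 = out, at its stop on the customers' side; grows as the free end swings to the cook (robot), clockwise from above; inner stop 0.95; swung in: over 0.75. About 3 N on the edge near the free end moves it; it stays where left.
- board_top (a point): Point on the board's pivot axis at its top surface. x along its middle line to the free end (board: x -35 to +325 mm), y across it (edges at +-60 mm), z up. The +y edge, on the customers' side, is pushed to swing it in; the -y edge, on the robot's side, to swing it out. The bolt head there, 22 mm across, is no obstacle: things may stand over it.
- tin_low: Lower of two equal square steel tins, open above, stacked on the rubber mat. 60 x 60 mm outside, 48 mm high in all: a 50 x 50 mm foot 6 mm high, then walls 42 mm high, 2.5 mm thick, opening 55 x 55 mm. Origin: centre of the foot's underside, z up, x and y parallel to the sides. 0.16 kg.
- tin_up: Upper tin, the same as the lower one; at the start its foot is nested 6 mm deep in the lower tin's opening (its origin 42 mm above that tin's origin), turned alike. Origin and axes as for the lower tin.
- lid: Square steel lid on the upper tin: a 50 x 50 mm plug 6 mm high sitting in the tin's opening, a 62 x 62 x 5 mm plate on it, and on top a black bar grip 14 mm wide (along x), 42 mm long (along y), 11 to 43 mm above the origin. Origin: centre of the plug's underside, z up; at the start 42 mm above the upper tin's origin. 0.1 kg.
- lid_tray_in (a point): Shallow square aluminium tray for the lid, fixed: 120 x 120 mm outside, 12 mm high, 5 mm walls. This point: centre of its inner floor, axes parallel to its sides, z up.
- stand: Square black rubber mat 110 x 110 x 8 mm, fixed, on which the stack of tins stands. Origin: centre of its underside.
- bottle1: Squat square sauce bottle, clear plastic, rigid amber filling, white cap; lies on its side at the start and may be absent (one to three are there). Body 52 x 52 mm and 66 mm high, then a shoulder and a round cap 28 mm across, 98 mm in all. Origin: centre of the base, z from base to cap, x and y square to the sides. 0.25 kg, bottom-heavy: weight centre about 25 mm from the base.
- bottle2: Squat square sauce bottle, clear plastic, rigid amber filling, white cap; lies on its side at the start and may be absent (one to three are there). Body 52 x 52 mm and 66 mm high, then a shoulder and a round cap 28 mm across, 98 mm in all. Origin: centre of the base, z from base to cap, x and y square to the sides. 0.25 kg, bottom-heavy: weight centre about 25 mm from the base.
- bottle3: Squat square sauce bottle, clear plastic, rigid amber filling, white cap; lies on its side at the start and may be absent (one to three are there). Body 52 x 52 mm and 66 mm high, then a shoulder and a round cap 28 mm across, 98 mm in all. Origin: centre of the base, z from base to cap, x and y square to the sides. 0.25 kg, bottom-heavy: weight centre about 25 mm from the base.
- shaker: Bystander: small glass jar with a steel cap, 44 mm across, 52 mm high. Origin under its centre.
- dish: Bystander: small white dish, 60 mm across, 25 mm high. Origin under its centre.
- tub: Bystander: round white tub, 70 mm across, 40 mm high. Origin under its centre.
- knife: Bystander: kitchen knife 240 mm long lying along its x, orange handle to -x. Origin under its middle.
- bowl: Bystander: steel bowl 100 mm across, 50 mm high. Origin under its centre.
- cup: Bystander: grey cup 72 mm across, 80 mm high. Origin under its centre.
Things that resemble listed ones, but are neither listed nor needed, are in the scene too. Leave any blue or yellow look-alike of the bottle1 alone.

How it is judged:
By the outcome, as a careful person would: the job done as asked, in the order asked, and still so for the second after the job is handed in, with the robot touching nothing.
Of bottle1, bottle2, bottle3 only 1 to 3 are there at a start; the rules pass over those that are not, and their reading is None.
At some moment in a run one of bottle1, bottle2, bottle3 may be knocked a few centimetres aside while the robot is not near it.
It also fails if it takes over 210 s, if anything falls off the work surface, if the arm or the gripper's body presses on something with over 40 N, if the wrist force passes 120 N, or if a joint passes its speed limit or range.

## Robot

A 6-joint arm with a two-finger parallel gripper is mounted at the origin on the work surface. World frame = base frame: x ahead of the robot, y to its left, z up, the work surface at z = 0. Lengths are in m, angles in rad, forces in N, time in s.
With the tool pointing down it reaches from about 0.35 to 0.8 m from the base axis. Payload 7.3 kg.
Tool frame: the origin (TCP) lies at the very end of the fingers, on their centre line; the grasp point (between the pads) lies 19 mm behind it; z points along the fingers, y is the direction in which the jaws open and shut (so a half turn about z gives the same grasp; the last joint's range is limited). The gripper opens to 85 mm and grips with 20 to 120 N. Pads are 22 mm wide; open, the fingers measure 114 mm over their backs; the gripper's body (76 mm by 85 mm) begins 54 mm behind the grasp point. The pads swing forward as they close: fully open they stand 13 mm farther back than shut.
Start: joints at [-1.492, 0.342, 1.524, -0, 1.275, -0.146], TCP at [0.117, -0.512, 0.231] pointing down, gripper open.
Joint ranges: [-2.53, 2.53], [-0.77, 2.02], [0.04, 2.7], [-1, 4.14], [0.28, 2.66], [-3.11, 3.11]. Speed limits (rad/s): [2.57, 2.57, 3.14, 3.14, 3.14, 3.14].

## Interface

Orientations are given as a rotation vector (axis times angle).
In Python, from workcell import monitor, optics, ticket gives the robot as it stands.
- The arm moves only by the tool send_rows, never from a script. Its argument "increments" is a list of rows, each a list of 7 numbers: the shift along the tool's x, y, z in m, then the turn, a rotation vector about the tool's x, y, z in degrees, then the closure, from 0 (fully open) to 1 (shut). In form: [[dx, dy, dz, ax, ay, az, jaw], ...]. A call has 1 to 10 rows; each row is the pose to reach, as a shift and turn from the pose commanded when the call began, along the tool's axes at that moment; what a row does not reach only later rows make up. A row lasts 1/12 s, in which the tool goes at most 41.7 mm and 7.16 degrees, less where a joint would pass 70% of its speed; a pose out of reach is approached as far as the arm can. A call with a gripper value outside its range is refused whole. The fingers move at their own pace and stop on an object; "grip_force" is the grip in N (left out, the last holds). Time passes only in rows, so rows that repeat a pose let the fingers close. It gives the time, the measured TCP pose, the force and the opening at its end, in the units of the state.
- monitor.get_obs(): the state, without advancing time (a new reading comes with each control period).
- optics.get_image(name): name is "scene" or "top" or "wrist"; returns a dict with "color" (420x560x3 uint8, red, green, blue), "depth" (420x560 float32, m along the optical axis (not along the pixel's ray), 0 where there is no reading), "fx", "fy", "cx", "cy" (pixels), "R" (3x3) and "t" (3): a world point X has camera coordinates R X + t. Camera axes: x right, y down, z forward; pixel columns grow to the right and rows downward; lengths in m; the calibration is good to about 2 mm. A picture is of the moment at which its call begins.
- ticket.close_job(): hands the job in, once; it reports no verdict.
The state is a dict: "time_s": time; "joint_positions": joint angles; "qvel": joint speeds; "joint_efforts": joint torques, N m; "position": TCP position; "eef_rot": TCP orientation; "force": force on the tool from outside, world axes, zero at the start; "torque": the same for the moment, N m; "opening": finger opening in m.
Only numpy, scipy, OpenCV 4.12 (cv2) and the standard library are available. Lean on these libraries where they do the work, as an engineer would, in place of code of your own. Each camera call takes 0.05 s, during which the arm holds its last target.

## Working session

There is one attempt and no reset: what is moved stays moved. The work goes in short steps, Python scripts to look and compute and a tool call to move; the robot and the scene stay as the last step left them, time stands still between calls to the robot, and variables do not carry over. Pictures are saved under pics/ and viewed, and the job is handed in when it is done.

Besides the shell and the picture viewer there is one more tool, called after "Emit:" by a JSON object that holds its "op" and its "data". send_rows: Moves the arm, as the interface text tells. Its arguments: {"type":"object","properties":{"increments":{"type":"array","items":{"type":"array","items":{"type":"number"}}},"grip_force":{"type":"number"}},"required":["increments"]}

```bash
ls -la; mkdir -p pics
python3 - <<'E'
from workcell import monitor, optics, ticket
import cv2
print(monitor.get_obs())
for n in ("scene","top"):
    d=optics.get_image(n); cv2.imwrite(f"pics/{n}0.png",d["color"][:,:,::-1]); print(n,d["fx"],d["fy"],d["cx"],d["cy"],d["R"],d["t"])
E
```

```text
total 12
drwxr-xr-x  3 agent agent 4096 Dec  7 01:56 .
drwxr-xr-x 23 root  root  4096 Dec  7 01:56 ..
drwxr-xr-x  2 agent agent 4096 Dec  7 01:56 pics
{'time_s': 0.0, 'joint_positions': array([-1.49199484e+00,  3.42766784e-01,  1.52502357e+00,  4.11204751e-06,
        1.27539340e+00, -1.45994999e-01]), 'qvel': array([-3.18089983e-04, -1.70768872e-04, -8.12588864e-04, -3.04411350e-04,
        2.58651170e-03, -2.44711764e-05]), 'joint_efforts': array([ 1.56154758e-03, -4.33664417e+01, -2.46011388e+01,  2.25607045e-05,
        7.66451703e-03, -2.24431835e-05]), 'position': array([ 0.11702021, -0.51138039,  0.2306008 ]), 'eef_rot': array([-3.12018926e+00, -3.52186244e-01, -9.00816207e-05]), 'force': array([0.27494401, 1.16261692, 0.6402248 ]), 'torque': array([0.0156084 , 0.02210547, 0.03132401]), 'opening': 0.08550815973447697}
scene 394.67645074056793 394.67645074056793 280.1896168448484 205.60694608734903 [[-0.31588059  0.9487517  -0.0094691 ]
 [ 0.66895872  0.21562581 -0.71133659]
 [-0.67284001 -0.23103185 -0.70278773]] [ 0.09823598 -0.27758501  1.43628545]
top 463.90110878763005 463.90110878763005 276.9073752367218 204.37068433797214 [[-0.00724076 -0.99997169 -0.00204719]
 [-0.99459301  0.00741388 -0.10358468]
 [ 0.10359692  0.00128609 -0.99461853]] [0.04715246 0.52931656 1.27830621]
```

View pics/scene0.png

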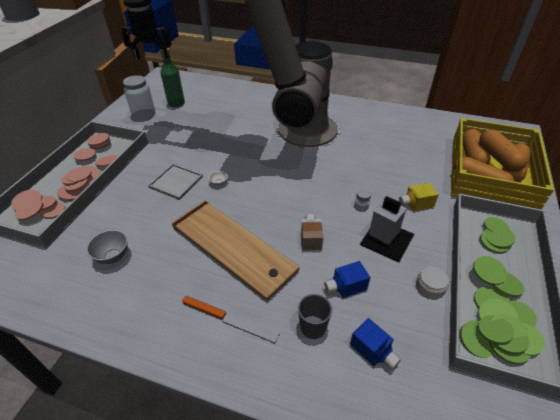

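View pics/top0.png

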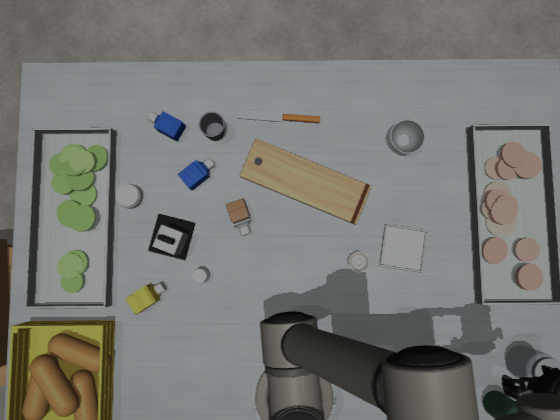

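```bash
cat > h.py <<'E'
import numpy as np, cv2
from workcell import monitor, optics, ticket
from scipy.spatial.transform import Rotation as Ro
def cloud(d):
    h,w=d["depth"].shape; u,v=np.meshgrid(np.arange(w),np.arange(h)); z=d["depth"]
    c=np.stack([(u-d["cx"])/d["fx"]*z,(v-d["cy"])/d["fy"]*z,z],-1)
    return (c-d["t"])@d["R"]
def proj(d,X):
    c=np.asarray(X)@d["R"].T+d["t"]; return c[...,0]/c[...,2]*d["fx"]+d["cx"], c[...,1]/c[...,2]*d["fy"]+d["cy"]
def ortho(d,x0,x1,y0,y1,s,z):
    "rectified view of plane z: rows down = -x, cols right = -y, s px/m"
    W=int((y1-y0)*s);H=int((x1-x0)*s)
    yy,xx=np.meshgrid(y1-np.arange(W)/s,x1-np.arange(H)/s)
    u,v=proj(d,np.stack([xx,yy,np.full_like(xx,z)],-1))
    return cv2.remap(d["color"],u.astype(np.float32),v.astype(np.float32),cv2.INTER_CUBIC)
def rect(pts):
    r=cv2.minAreaRect((pts[:,:2]*1000).astype(np.float32)); return r
def sel(P,x0,x1,y0,y1,z0,z1):
    m=(P[...,0]>x0)&(P[...,0]<x1)&(P[...,1]>y0)&(P[...,1]<y1)&(P[...,2]>z0)&(P[...,2]<z1); return m
E
python3 - <<'E'
from h import *
d=optics.get_image("top"); P=cloud(d)
for n,(u,v) in dict(bolt=(258,161),bend=(360,204),bottle=(237,212),cap=(244,231),lid=(168,238),mat=(157,250),tray=(403,248),shaker=(201,275),dish=(358,261),tub=(128,195),cup=(212,126),bowl=(406,137),knife=(290,118),blue=(195,174),blue2=(168,125),yellow=(143,298)).items(): print(n,P[v,u].round(3))
m=sel(P,.3,.75,-.3,.2,.015,.035); 
n,l,st,ce=cv2.connectedComponentsWithStats(m.astype(np.uint8))
for i in range(1,n):
    if st[i,4]>150: print(i,st[i],rect(P[l==i]),P[l==i][:,2].mean())
s=d["color"][:,:,::-1]
cv2.imwrite("pics/a1.png",cv2.resize(s[100:320,110:270],None,fx=3.6,fy=3.6,interpolation=cv2.INTER_CUBIC)[:600*2][:792])
E
```

```text
bolt [0.653 0.096 0.031]
bend [ 0.53  -0.192  0.022]
bottle [0.507 0.154 0.051]
cap [0.455 0.135 0.039]
lid [0.434 0.324 0.131]
mat [0.404 0.383 0.009]
tray [ 0.405 -0.313  0.005]
shaker [0.336 0.251 0.055]
dish [ 0.369 -0.185  0.006]
tub [0.558 0.459 0.04 ]
cup [ 0.765  0.232 -0.001]
bowl [ 0.725 -0.333  0.007]
knife [0.783 0.003 0.012]
blue [0.614 0.271 0.051]
blue2 [0.754 0.348 0.05 ]
yellow [0.275 0.407 0.052]
4 [ 240  139  131   85 5269] ((597.8507080078125, -35.77813720703125), (360.05126953125, 121.45208740234375), 66.97184753417969) 0.02375931502472301
22 [348 252  22  21 182] ((367.8791809082031, -183.59664916992188), (56.767494201660156, 55.962928771972656), 43.89008331298828) 0.021593820730570618
```

Run:
```python
import cv2
a=cv2.imread("pics/a1.png"); print(a.shape); cv2.imwrite("pics/a2.png",cv2.resize(a,None,fx=.75,fy=.75))
b=cv2.imread("pics/scene0.png"); cv2.imwrite("pics/b2.png",cv2.resize(b[170:320,280:450],None,fx=3.9,fy=3.9,interpolation=cv2.INTER_CUBIC))
```

```text
(792, 576, 3)
```

View pics/a2.png

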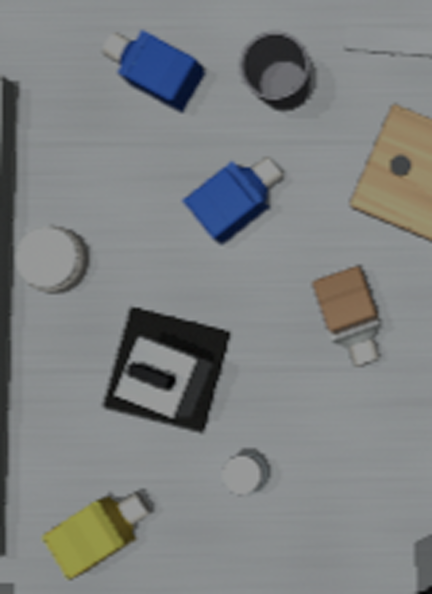

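View pics/b2.png

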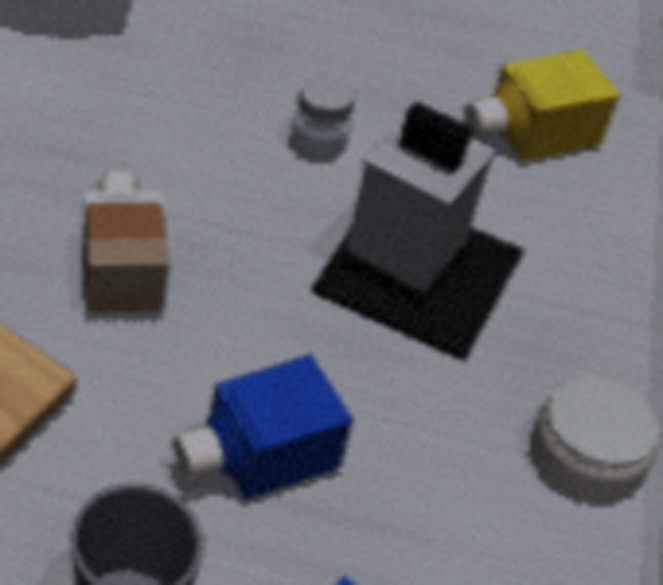

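```bash
cat >> h.py <<'E'
def meas(P,box):
    m=sel(P,*box).astype(np.uint8); m=cv2.morphologyEx(m,cv2.MORPH_OPEN,np.ones((2,2),np.uint8)); n,l,st,ce=cv2.connectedComponentsWithStats(m)
    i=1+np.argmax(st[1:,4]); q=P[l==i]; r=rect(q); return r,len(q),q.mean(0).round(4)
def cmd(pos,ax):
    "increment from present pose to TCP pos & rotation matrix"
    o=monitor.get_obs(); R0=Ro.from_rotvec(o["eef_rot"]); 
    d=R0.inv().apply(np.array(pos)-o["position"]); w=(R0.inv()*ax).as_rotvec(degrees=True)
    return d.round(4),w.round(2)
def down(yaw,tilt=0,az=0):
    "tool down, jaw (y) axis along world yaw (deg) (flip-free nearest chosen), tilt: tool z leans toward azimuth az"
    y=np.array([np.cos(np.radians(yaw)),np.sin(np.radians(yaw)),0]); z=np.array([0,0,-1.]); x=np.cross(y,z)
    R=Ro.from_matrix(np.stack([x,y,z],1))
    if tilt:
        a=np.radians(az); k=np.cross([0,0,-1.],[np.cos(a),np.sin(a),0]); R=Ro.from_rotvec(k*np.radians(tilt))*R
    return R
E
python3 - <<'E'
from h import *
d=optics.get_image("top"); P=cloud(d)
for n,b in dict(plate=(.38,.5,.25,.4,.09,.112),bar=(.38,.5,.25,.4,.12,.145),stackmat=(.33,.52,.2,.42,.0045,.0115),bottle=(.42,.56,.1,.2,.042,.06),cap=(.42,.48,.1,.17,.03,.0415),tray=(.32,.5,-.4,-.22,.008,.016)).items(): print(n,meas(P,b))
d=optics.get_image("scene"); P=cloud(d)
for n,b in dict(plate=(.38,.5,.25,.4,.09,.112),bar=(.38,.5,.25,.4,.12,.145),bottle=(.42,.56,.1,.2,.042,.06)).items(): print("s",n,meas(P,b))
o=monitor.get_obs();print(Ro.from_rotvec(o["eef_rot"]).as_matrix().round(3))
E
```

```text
plate (((399.3514099121094, 219.68612670898438), (348.78619384765625, 73.0118637084961), 76.5739974975586), 453, array([0.4279, 0.3273, 0.1096]))
bar (((429.51275634765625, 334.2254333496094), (41.72144317626953, 16.311471939086914), 68.24295043945312), 95, array([0.429 , 0.3308, 0.1295]))
stackmat (((408.50311279296875, 222.40640258789062), (356.500732421875, 106.95240783691406), 74.87896728515625), 424, array([0.4603, 0.3256, 0.0126]))
bottle (((456.5731506347656, 119.80731201171875), (189.23342895507812, 64.383544921875), 32.71751403808594), 480, array([0.5024, 0.1493, 0.0604]))
cap (((458.89581298828125, 132.71299743652344), (23.419923782348633, 28.38589096069336), 25.379430770874023), 62, array([0.4575, 0.1329, 0.0336]))
tray (((466.17181396484375, -276.5022277832031), (22.031997680664062, 8.134892463684082), 89.79631805419922), 20, array([ 0.4667, -0.2746,  0.0076]))
s plate (((741.5142211914062, 305.8151550292969), (72.73464965820312, 880.3216552734375), 84.32524871826172), 382, array([0.4484, 0.3358, 0.1025]))
s bar (((378.5462646484375, 357.0502014160156), (38.08943176269531, 135.3082275390625), 68.62975311279297), 137, array([0.4338, 0.3365, 0.1279]))
s bottle (((803.2696533203125, 232.91976928710938), (768.6722412109375, 58.845252990722656), 14.170430183410645), 438, array([0.5182, 0.1586, 0.0565]))
[[ 0.975  0.223 -0.   ]
 [ 0.223 -0.975  0.001]
 [ 0.    -0.001 -1.   ]]
```

```bash
sed -i 's/    m=sel(P,\*box).astype(np.uint8); m=cv2.morphologyEx.*np.uint8)); n,l/    m=sel(P,*box).astype(np.uint8); n,l/' h.py
cat > m1.py <<'E'
from h import *
for cam in ("top","scene"):
    d=optics.get_image(cam); P=cloud(d)
    for n,b in dict(plate=(.36,.52,.25,.4,.096,.110),bar=(.38,.5,.25,.4,.125,.142),bottle=(.42,.56,.1,.2,.046,.058),cap=(.42,.48,.1,.17,.03,.0415),tray=(.32,.5,-.4,-.22,.009,.016)).items():
        r,n_,q=meas(P,b); print(cam,n,np.round(r[0],1),np.round(r[1],1),round(r[2],1),n_,q)
    if cam=="top":
        print(np.round(P[225:252,150:190:3,2],3)[::3])
        c=ortho(d,.3,.52,.22,.42,3000,.103); cv2.imwrite("pics/lid.png",c[:,:,::-1][:600])
        c=ortho(d,.32,.52,-.42,-.2,3000,.012); cv2.imwrite("pics/tray.png",c[:,:,::-1][:600])
E
python3 m1.py
```

```text
top plate [431.6 334. ] [63.1 62. ] 68.4 455 [0.4311 0.3323 0.1027]
top bar [431.5 333.2] [40.9 14.1] 69.3 94 [0.4314 0.3328 0.1338]
top bottle [506.  152.9] [71.6 51.7] 19.5 456 [0.5071 0.1535 0.0518]
top cap [459.9 141.4] [31.1 43. ] 13.0 96 [0.4607 0.1378 0.0369]
top tray [ 392.8 -258.1] [26.3 75.8] 89.8 60 [ 0.3864 -0.2541  0.0116]
[[-0.001 -0.001  0.007  0.007  0.105  0.01   0.009  0.003  0.008  0.006
   0.006  0.005  0.006  0.003]
 [-0.002  0.002  0.013  0.102  0.103  0.103  0.104  0.06   0.008  0.004
   0.005 -0.001  0.001  0.007]
 [ 0.004  0.009  0.004  0.103  0.102  0.103  0.104  0.098  0.102  0.106
   0.013  0.008  0.012  0.009]
 [ 0.002  0.014  0.01   0.128  0.104  0.097  0.107  0.105  0.099  0.106
   0.106  0.074  0.043  0.007]
 [-0.003  0.008  0.104  0.131  0.132  0.135  0.107  0.107  0.102  0.101
   0.101  0.064  0.022  0.008]
 [ 0.007  0.011  0.102  0.102  0.139  0.137  0.14   0.133  0.11   0.102
   0.081  0.045  0.006  0.008]
 [ 0.008  0.101  0.104  0.104  0.104  0.105  0.134  0.131  0.103  0.103
   0.074  0.034  0.011  0.006]
 [ 0.005  0.103  0.098  0.098  0.103  0.103  0.102  0.101  0.101  0.093
   0.056  0.017  0.003 -0.002]
 [ 0.01   0.009  0.01   0.108  0.104  0.105  0.102  0.109  0.099  0.078
   0.035  0.008  0.008  0.003]]
scene plate [432.3 332.8] [62.2 64. ] 68.7 330 [0.4441 0.333  0.1037]
scene bar [432.2 333.3] [41.4 18.3] 65.4 113 [0.4347 0.3331 0.1336]
scene bottle [508.4 153.2] [69.2 52.2] 19.0 421 [0.5111 0.154  0.0527]
scene cap [455.6 135.6] [18.  24.7] 16.8 39 [0.4551 0.1345 0.0379]
scene tray [ 405.5 -312.4] [123.9 122.4] 81.4 217 [ 0.4092 -0.3109  0.0117]
```

View pics/lid.png

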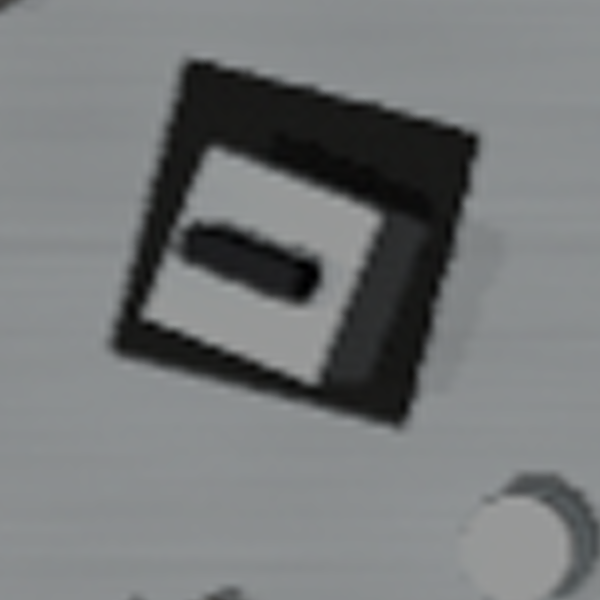

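View pics/tray.png

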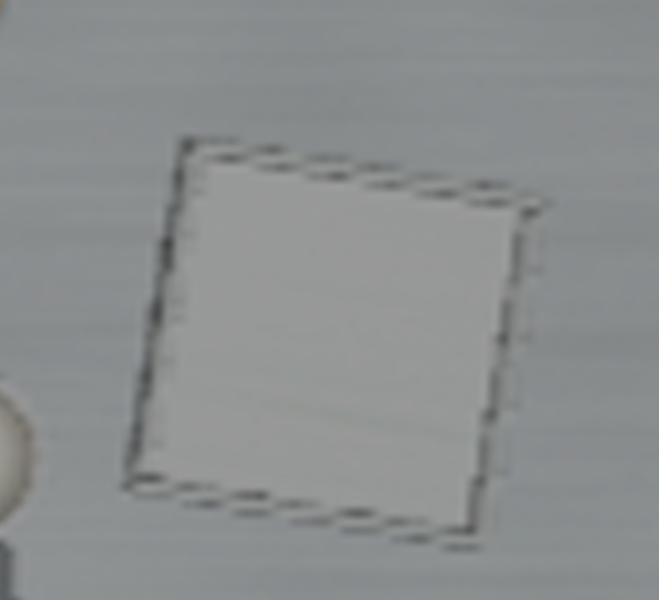

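Run:
```python
from h import *
print(cmd((.6175,-.207,.20),down(-23)))
print(cmd((.6175,-.207,.012),down(-23)))
```

```text
(array([ 0.5558, -0.1855,  0.0312]), array([-1.000e-02, -1.000e-02, -5.412e+01]))
(array([ 0.5558, -0.1854,  0.2192]), array([-1.000e-02, -1.000e-02, -5.412e+01]))
```

Emit:
{"op": "send_rows", "data": {"increments": [[0.556,-0.1855,0.03,0,0,-54,1],[0.556,-0.1855,0.03,0,0,-54,1],[0.556,-0.1855,0.03,0,0,-54,1],[0.556,-0.1855,0.03,0,0,-54,1],[0.556,-0.1855,0.03,0,0,-54,1],[0.556,-0.1855,0.03,0,0,-54,1],[0.556,-0.1855,0.03,0,0,-54,1],[0.556,-0.1855,0.03,0,0,-54,1],[0.556,-0.1855,0.03,0,0,-54,1],[0.556,-0.1855,0.03,0,0,-54,1]], "grip_force": 40}}

```text
time_s: 1.18
position: [0.4741, -0.2939, 0.21]
eef_rot: [2.621, 1.732, -0.0]
force: [1.4, -1.2, -0.4]
opening: -0.0
```

Run:
```python
from h import *
print(monitor.get_obs()["position"],cmd((.6175,-.207,.012),down(-23)))
```

```text
[ 0.47406755 -0.29394962  0.20998493] (array([0.1363, 0.0978, 0.198 ]), array([ 0.01,  0.01, -0.09]))
```

Emit:
{"op": "send_rows", "data": {"increments": [[0.136,0.098,0.05,0,0,0,1],[0.136,0.098,0.05,0,0,0,1],[0.136,0.098,0.05,0,0,0,1],[0.136,0.098,0.05,0,0,0,1],[0.136,0.098,0.05,0,0,0,1],[0.136,0.098,0.09,0,0,0,1],[0.136,0.098,0.13,0,0,0,1],[0.136,0.098,0.165,0,0,0,1],[0.136,0.098,0.198,0,0,0,1],[0.136,0.098,0.198,0,0,0,1]]}}

```text
time_s: 2.02
position: [0.6114, -0.2069, 0.0046]
eef_rot: [-2.612, -1.725, 0.011]
force: [-1.6, 0.9, -0.6]
opening: -0.0
```

Run:
```python
from h import *
print(monitor.get_obs()["position"])
pv=np.array([.6546,.0976]); a0=-112.97
o=monitor.get_obs();R0=Ro.from_rotvec(o["eef_rot"])
def pose(th,x,y,z,yaw):
    a=np.radians(a0)-th; b=np.array([np.cos(a),np.sin(a)]); n=np.array([-b[1],b[0]])
    return np.r_[pv+x*b+y*n,z],down(yaw-np.degrees(th))
for th in np.arange(0,.86,.06):
    p,R=pose(th,.295,.0745,.012,-23); print(round(th,2),p.round(3),*cmd(p,R))
d=optics.get_image("top"); cv2.imwrite("pics/t2.png",d["color"][:,:,::-1])
```

```text
[ 0.6114321  -0.2068552   0.00463612]
0.0 [ 0.608 -0.203  0.012] [ 0.0022 -0.0047 -0.0073] [-0.76 -0.02 -0.12]
0.06 [ 0.59  -0.2    0.012] [-0.0018 -0.0225 -0.0071] [-0.76 -0.    3.31]
0.12 [ 0.572 -0.195  0.012] [-0.0047 -0.0405 -0.0068] [-0.76  0.02  6.75]
0.18 [ 0.555 -0.19   0.012] [-0.0066 -0.0587 -0.0066] [-0.76  0.04 10.19]
0.24 [ 0.538 -0.183  0.012] [-0.0073 -0.0769 -0.0063] [-0.76  0.07 13.63]
0.3 [ 0.521 -0.176  0.012] [-0.0069 -0.0951 -0.0061] [-0.76  0.09 17.06]
0.36 [ 0.505 -0.167  0.012] [-0.0055 -0.1133 -0.0059] [-0.75  0.11 20.5 ]
0.42 [ 0.49  -0.158  0.012] [-0.0029 -0.1314 -0.0056] [-0.75  0.14 23.94]
0.48 [ 0.474 -0.148  0.012] [ 0.0007 -0.1493 -0.0054] [-0.75  0.16 27.38]
0.54 [ 0.46  -0.136  0.012] [ 0.0054 -0.1669 -0.0052] [-0.75  0.18 30.82]
0.6 [ 0.446 -0.124  0.012] [ 0.0111 -0.1843 -0.0049] [-0.74  0.2  34.25]
0.66 [ 0.433 -0.111  0.012] [ 0.0179 -0.2012 -0.0047] [-0.74  0.23 37.69]
0.72 [ 0.421 -0.098  0.012] [ 0.0257 -0.2177 -0.0045] [-0.73  0.25 41.13]
0.78 [ 0.41  -0.083  0.012] [ 0.0344 -0.2337 -0.0043] [-0.73  0.27 44.57]
0.84 [ 0.4   -0.068  0.012] [ 0.0441 -0.2492 -0.004 ] [-0.72  0.3  48.  ]
```

View pics/t2.png

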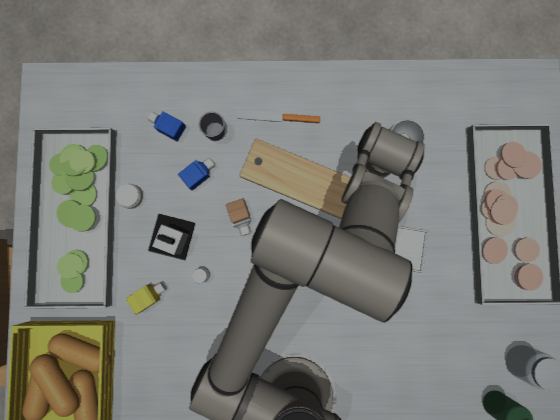

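```bash
cat >> h.py <<'E'
pv=np.array([.6546,.0976]); a0=-112.97
def bpose(th,x,y,z,yaw=None):
    a=np.radians(a0)-th; b=np.array([np.cos(a),np.sin(a)]); n=np.array([-b[1],b[0]])
    p=np.r_[pv+x*b+y*n,z]
    return p if yaw is None else (p,down(yaw-np.degrees(th)))
def inc(p0,R0,p,R): return (R0.inv().apply(np.array(p)-p0)).round(4).tolist(),(R0.inv()*R).as_rotvec(degrees=True).round(1).tolist()
E
python3 - <<'E'
from h import *
print(monitor.get_obs()["position"])
p0=np.array([.6175,-.207,.012]);R0=down(-23)
for th in np.arange(0.0,.4,.04):
    print(round(th,2),*inc(p0,R0,*bpose(th,.295,.0745,.012,-23)))
p0,R0=bpose(.36,.295,.0745,.012,-23)
for th in np.arange(0.4,.86,.04):
    print(round(th,2),*inc(p0,R0,*bpose(th,.295,.0745,.012,-23)))
E
```

```text
[ 0.613452   -0.20781036  0.00849344]
0.0 [-0.0001, -0.0102, 0.0] [0.0, 0.0, 0.0]
0.04 [-0.0028, -0.0221, 0.0] [0.0, 0.0, 2.3]
0.08 [-0.0051, -0.034, 0.0] [0.0, 0.0, 4.6]
0.12 [-0.0069, -0.0461, 0.0] [0.0, 0.0, 6.9]
0.16 [-0.0082, -0.0582, 0.0] [0.0, 0.0, 9.2]
0.2 [-0.009, -0.0703, 0.0] [0.0, 0.0, 11.5]
0.24 [-0.0094, -0.0825, 0.0] [0.0, 0.0, 13.8]
0.28 [-0.0092, -0.0946, 0.0] [0.0, 0.0, 16.0]
0.32 [-0.0086, -0.1068, 0.0] [0.0, 0.0, 18.3]
0.36 [-0.0075, -0.1189, 0.0] [0.0, 0.0, 20.6]
0.4 [-0.0027, -0.0119, 0.0] [0.0, 0.0, 2.3]
0.44 [-0.005, -0.0238, 0.0] [0.0, 0.0, 4.6]
0.48 [-0.0068, -0.0358, 0.0] [0.0, 0.0, 6.9]
0.52 [-0.0081, -0.0479, 0.0] [0.0, 0.0, 9.2]
0.56 [-0.009, -0.0601, 0.0] [0.0, 0.0, 11.5]
0.6 [-0.0093, -0.0723, 0.0] [0.0, 0.0, 13.8]
0.64 [-0.0091, -0.0844, 0.0] [0.0, 0.0, 16.0]
0.68 [-0.0085, -0.0966, 0.0] [0.0, 0.0, 18.3]
0.72 [-0.0074, -0.1087, 0.0] [0.0, 0.0, 20.6]
0.76 [-0.0058, -0.1208, 0.0] [0.0, 0.0, 22.9]
0.8 [-0.0037, -0.1327, 0.0] [0.0, 0.0, 25.2]
0.84 [-0.0011, -0.1446, 0.0] [0.0, 0.0, 27.5]
```

Emit:
{"op": "send_rows", "data": {"increments": [[0,-0.01,0,0,0,0,1],[-0.003,-0.022,0,0,0,2.3,1],[-0.005,-0.034,0,0,0,4.6,1],[-0.007,-0.046,0,0,0,6.9,1],[-0.008,-0.058,0,0,0,9.2,1],[-0.009,-0.07,0,0,0,11.5,1],[-0.0095,-0.0825,0,0,0,13.8,1],[-0.009,-0.0945,0,0,0,16,1],[-0.0085,-0.107,0,0,0,18.3,1],[-0.0075,-0.119,0,0,0,20.6,1]]}}

```text
time_s: 2.9
position: [0.5062, -0.171, 0.0156]
eef_rot: [2.884, 1.229, 0.008]
force: [1.4, -2.5, 0.6]
opening: 0.0001
```

Emit:
{"op": "send_rows", "data": {"increments": [[-0.003,-0.012,0,0,0,2.3,1],[-0.005,-0.024,0,0,0,4.6,1],[-0.007,-0.036,0,0,0,6.9,1],[-0.008,-0.048,0,0,0,9.2,1],[-0.009,-0.06,0,0,0,11.5,1],[-0.0095,-0.072,0,0,0,13.8,1],[-0.009,-0.0845,0,0,0,16,1],[-0.0085,-0.0965,0,0,0,18.3,1],[-0.0075,-0.1085,0,0,0,20.6,1],[-0.0075,-0.1085,0,0,0,20.6,1]]}}

```text
time_s: 3.73
position: [0.441, -0.1155, 0.0193]
eef_rot: [3.023, 0.692, 0.062]
force: [28.7, -62.9, -25.9]
opening: 0.0
```

```bash
cat > board.py <<'E'
from h import *
d=optics.get_image("top"); P=cloud(d); c=d["color"].astype(int)
m=sel(P,.25,.75,-.3,.2,.015,.034)&(c[...,0]-c[...,2]>35)
n,l,st,ce=cv2.connectedComponentsWithStats(m.astype(np.uint8)); i=1+np.argmax(st[1:,4])
r=rect(P[l==i]); print("board rect",np.round(r[0],1),np.round(r[1],1),round(r[2],1))
cen=np.array(r[0])/1000-pv; print("angle by centre",np.radians(a0)-np.arctan2(cen[1],cen[0])," edges:",[np.radians(a0+k-r[2]) for k in (180,90,270)])
o=monitor.get_obs(); print(o["time_s"],o["position"].round(4),o["force"].round(1))
import sys
if len(sys.argv)>1: cv2.imwrite(f"pics/{sys.argv[1]}.png",d["color"][:,:,::-1])
E
python3 board.py t3
```

```text
board rect [539.3  24.3] [340.5 117.7] 31.9
angle by centre 0.6033284974309456  edges: [np.float64(0.6137644432449916), np.float64(-0.957031883549905), np.float64(2.184560770039888)]
3.7833 [ 0.441  -0.1155  0.0193] [ 28.4 -60.7 -23.8]
```

View pics/t3.png

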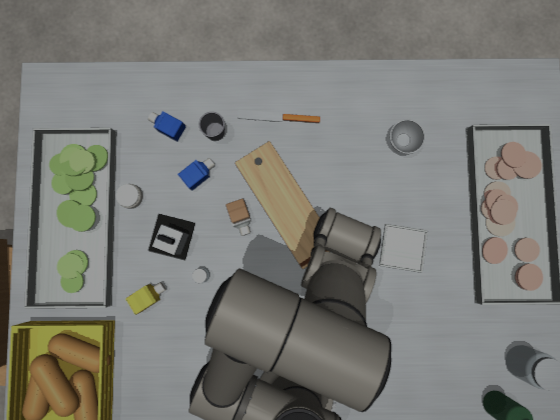

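Run:
```python
from h import *
d=optics.get_image("scene"); cv2.imwrite("pics/s3.png",cv2.resize(d["color"][:,:,::-1][60:330,100:460],None,fx=2.2,fy=2.2,interpolation=cv2.INTER_CUBIC))
o=monitor.get_obs(); print(o); print(Ro.from_rotvec(o["eef_rot"]).as_matrix().round(3))
d=optics.get_image("wrist"); cv2.imwrite("pics/w3.png",d["color"][:,:,::-1])
```

```text
{'time_s': 3.8333, 'joint_positions': array([-0.4195688 ,  0.50618423,  2.00109732, -0.01325418,  0.58045966,
        0.71175188]), 'qvel': array([-0.00231808,  0.00302655, -0.00539482,  0.00661588,  0.01150301,
       -0.00278291]), 'joint_efforts': array([ 23.03196609, -40.73421478,  14.56093669,   7.69251376,
        14.88807142,   0.44990653]), 'position': array([ 0.44099836, -0.11554888,  0.01926918]), 'eef_rot': array([3.02447842, 0.69280669, 0.06005684]), 'force': array([ 28.1212381 , -60.75262632, -22.27811007]), 'torque': array([-10.14997342,  -4.74495951,   0.07178348]), 'opening': -0.0004340845264121563}
[[ 0.9    0.434  0.046]
 [ 0.436 -0.9   -0.029]
 [ 0.029  0.046 -0.999]]
```

View pics/s3.png

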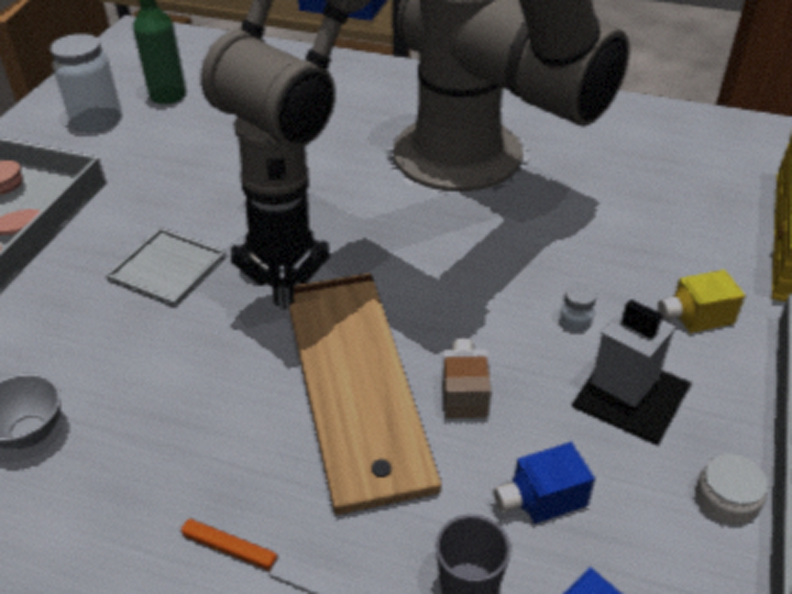

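View pics/w3.png

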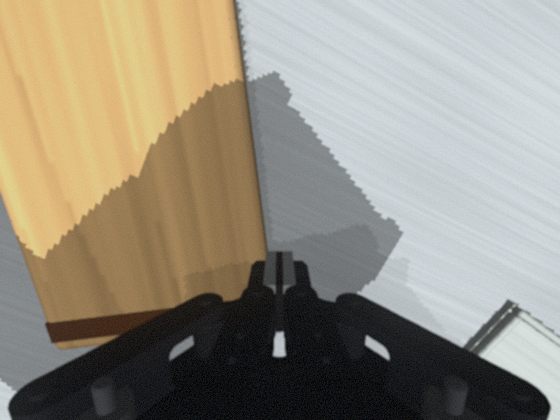

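Emit:
{"op": "send_rows", "data": {"increments": [[0,0.01,0,0,0,0,1],[0,0.03,0,0,0,0,1],[0,0.045,0,0,0,0,1],[0,0.045,-0.03,0,0,0,1],[0,0.045,-0.07,0,0,0,1],[0,0.045,-0.11,0,0,0,1],[0,0.045,-0.15,0,0,0,1],[0,0.045,-0.19,0,0,0,1],[0,0.045,-0.19,0,0,0,0.4],[0,0.045,-0.19,0,0,0,0.4]]}}

```text
time_s: 4.72
position: [0.4414, -0.141, 0.2069]
eef_rot: [3.056, 0.697, 0.013]
force: [0.3, -0.3, -1.0]
opening: 0.0229
```

```bash
python3 board.py t4
python3 - <<'E'
from h import *
o=monitor.get_obs(); print(o["position"],o["opening"],o["joint_positions"].round(2))
print(cmd((.4315,.3335,.20),down(-21.3)))
E
```

```text
board rect [535.4  14.1] [356.9 117.4] 34.6
angle by centre 0.55913142015378  edges: [np.float64(0.5657632282832399), np.float64(-1.0050330985116567), np.float64(2.1365595550781364)]
4.7667 [ 0.4402 -0.1404  0.2047] [ 0.2 -0.5 -1.1]
[ 0.44022755 -0.14042687  0.204655  ] 0.030927584213081588 [-0.47  0.25  1.74 -0.    1.15  0.65]
(array([ 0.1974, -0.4309,  0.0033]), array([  0.33,  -0.09, -43.03]))
```

View pics/t4.png

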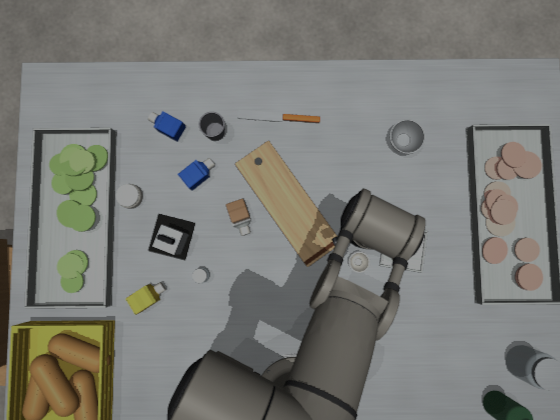

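Emit:
{"op": "send_rows", "data": {"increments": [[0.198,-0.431,0.003,0,0,-43,0.5],[0.198,-0.431,0.003,0,0,-43,0.5],[0.198,-0.431,0.003,0,0,-43,0.5],[0.198,-0.431,0.003,0,0,-43,0.5],[0.198,-0.431,0.003,0,0,-43,0.5],[0.198,-0.431,0.003,0,0,-43,0.5],[0.198,-0.431,0.003,0,0,-43,0.5],[0.198,-0.431,0.003,0,0,-43,0.5],[0.198,-0.431,0.003,0,0,-43,0.5],[0.198,-0.431,0.003,0,0,-43,0.5]]}}

```text
time_s: 5.6
position: [0.4311, 0.2784, 0.1986]
eef_rot: [-2.594, -1.772, 0.003]
force: [1.3, 0.3, 0.0]
opening: 0.0429
```

Emit:
{"op": "send_rows", "data": {"increments": [[0.03,-0.07,0,0,0,0,0.5],[0.03,-0.07,0,0,0,0,0.5],[0.03,-0.07,0,0,0,0,0.5],[0.03,-0.07,0,0,0,0,0.5],[0.03,-0.07,0,0,0,0,0.5],[0.03,-0.07,0,0,0,0,0.5]]}}

```text
time_s: 6.1
position: [0.3785, 0.3292, 0.199]
eef_rot: [2.595, 1.77, -0.001]
force: [-0.8, 0.1, 0.0]
opening: 0.0423
```

Run:
```python
from h import *
o=monitor.get_obs(); print(o["position"],o["opening"],o["joint_positions"].round(2))
print(cmd((.4315,.3335,.20),down(-21.3)))
```

```text
[0.37848123 0.32917678 0.19904536] 0.042295903386777266 [ 0.56  0.33  1.64 -0.    1.18  0.94]
(array([ 0.0234,  0.0478, -0.001 ]), array([-0.  ,  0.04, -0.09]))
```

Emit:
{"op": "send_rows", "data": {"increments": [[0.0235,0.048,0,0,0,0,0.5],[0.0235,0.048,0,0,0,0,0.5],[0.0235,0.048,0.01,0,0,0,0.5],[0.0235,0.048,0.03,0,0,0,0.5],[0.0235,0.048,0.03,0,0,0,0.5]]}}

```text
time_s: 6.52
position: [0.4296, 0.3322, 0.1655]
eef_rot: [-2.596, -1.769, 0.012]
force: [-0.3, -1.1, -0.2]
opening: 0.0422
```

Run:
```python
from h import *
print(cmd((.4315,.3335,.107),down(-21.3)))
d=optics.get_image("wrist"); cv2.imwrite("pics/w4.png",d["color"][:,:,::-1]); P=cloud(d)
for n,b in dict(plate=(.36,.52,.25,.4,.096,.110),bar=(.38,.5,.25,.4,.125,.142)).items():
        r,n_,q=meas(P,b); print(n,np.round(r[0],1),np.round(r[1],1),round(r[2],1),n_,q)
```

```text
(array([0.0022, 0.0016, 0.0585]), array([-0.26,  0.33, -0.15]))
plate [429.7 331.7] [62.4 62.2] 68.6 5394 [0.4311 0.3353 0.1019]
bar [430.  332.1] [41.8 13.9] 68.3 1387 [0.4305 0.3336 0.1333]
```

View pics/w4.png

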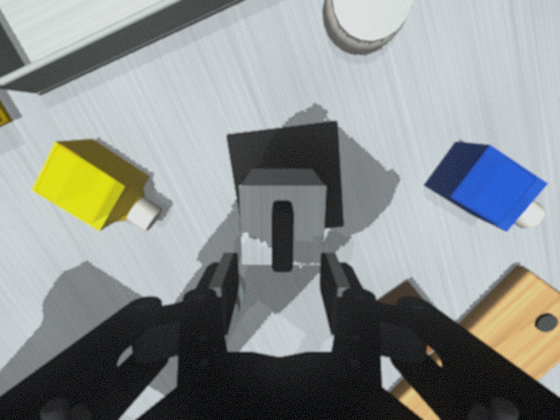

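Emit:
{"op": "send_rows", "data": {"increments": [[-0.001,0,0.025,0,0,0,0.5],[-0.001,0,0.045,0,0,0,0.5],[-0.001,0,0.056,0,0,0,0.5],[-0.001,0,0.061,0,0,0,0.5],[-0.001,0,0.061,0,0,0,0.5],[-0.001,0,0.061,0,0,0,0.9],[-0.001,0,0.061,0,0,0,1],[-0.001,0,0.061,0,0,0,1],[-0.001,0,0.061,0,0,0,1],[-0.001,0,0.061,0,0,0,1]], "grip_force": 40}}

```text
time_s: 7.4
position: [0.4316, 0.3339, 0.1096]
eef_rot: [2.594, 1.772, 0.004]
force: [1.0, 0.1, 7.2]
opening: 0.0133
```

Emit:
{"op": "send_rows", "data": {"increments": [[0,0,-0.004,0,0,0,1],[0,0,-0.01,0,0,0,1],[0,0,-0.02,0,0,0,1],[0,0,-0.04,0,0,0,1],[0,0,-0.08,0,0,0,1],[0,0,-0.1,0,0,0,1],[0,0,-0.1,0,0,0,1]]}}

```text
time_s: 7.98
position: [0.4329, 0.3348, 0.2142]
eef_rot: [2.593, 1.772, 0.016]
force: [0.5, 0.3, -0.9]
opening: 0.0129
```

Run:
```python
from h import *
o=monitor.get_obs(); print(o["position"],o["opening"])
print(cmd((.4055,-.3125,.16),down(-8.6)))
d=optics.get_image("scene"); cv2.imwrite("pics/s5.png",d["color"][:,:,::-1])
```

```text
[0.43290337 0.33483101 0.21422439] 0.012901287194927554
(array([-0.6134,  0.2094,  0.0508]), array([  0.41,  -0.4 , -12.71]))
```

View pics/s5.png

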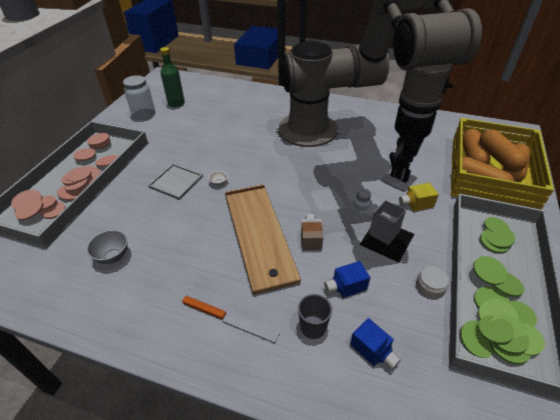

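Emit:
{"op": "send_rows", "data": {"increments": [[-0.613,0.209,0.02,0,0,-12.7,1],[-0.613,0.209,0.02,0,0,-12.7,1],[-0.613,0.209,0.02,0,0,-12.7,1],[-0.613,0.209,0.02,0,0,-12.7,1],[-0.613,0.209,0.02,0,0,-12.7,1],[-0.613,0.209,0.02,0,0,-12.7,1],[-0.613,0.209,0.02,0,0,-12.7,1],[-0.613,0.209,0.02,0,0,-12.7,1],[-0.613,0.209,0.02,0,0,-12.7,1],[-0.613,0.209,0.02,0,0,-12.7,1]]}}

```text
time_s: 8.87
position: [0.4115, -0.082, 0.1948]
eef_rot: [-2.381, -2.047, 0.001]
force: [1.0, 0.2, -1.8]
opening: 0.0131
```

Run:
```python
from h import *
o=monitor.get_obs(); print(o["position"],o["qvel"].round(2),o["opening"])
print(cmd((.4055,-.3125,.16),down(-8.6)))
```

```text
[ 0.41149612 -0.08200748  0.19483967] [-1.16  0.12 -0.12  0.   -0.02 -1.15] 0.013078406374730142
(array([-0.2288,  0.0287,  0.0347]), array([-0.1 , -0.02, -0.01]))
```

Emit:
{"op": "send_rows", "data": {"increments": [[-0.21,0.027,0.03,0,0,0,1],[-0.21,0.027,0.03,0,0,0,1],[-0.21,0.027,0.03,0,0,0,1],[-0.21,0.027,0.03,0,0,0,1],[-0.21,0.027,0.03,0,0,0,1],[-0.21,0.027,0.03,0,0,0,1],[-0.21,0.027,0.03,0,0,0,1],[-0.21,0.027,0.03,0,0,0,1],[-0.21,0.027,0.03,0,0,0,1]]}}

```text
time_s: 9.62
position: [0.4078, -0.2904, 0.1653]
eef_rot: [-2.38, -2.048, -0.0]
force: [0.3, 0.6, -1.8]
opening: 0.0131
```

Run:
```python
from h import *
o=monitor.get_obs(); print(o["position"],o["qvel"].round(2),o["opening"])
print(cmd((.4055,-.3125,.0),down(-8.6)))
d=optics.get_image("scene"); cv2.imwrite("pics/s6.png",cv2.resize(d["color"][:,:,::-1][90:260,90:310],None,fx=3,fy=3))
```

```text
[ 0.40782922 -0.29044588  0.16526751] [ 0.01 -0.01 -0.   -0.   -0.   -0.  ] 0.013068991265808351
(array([-0.0223,  0.0012,  0.1652]), array([-0.07, -0.07,  0.04]))
```

View pics/s6.png

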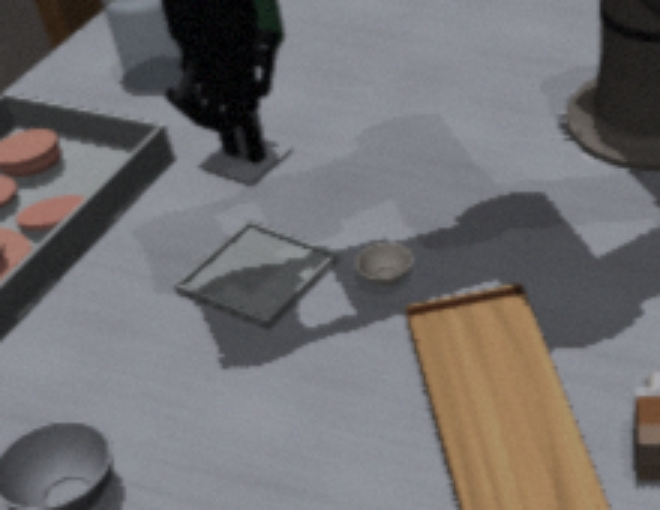

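Emit:
{"op": "send_rows", "data": {"increments": [[-0.022,0.001,0.02,0,0,0,1],[-0.022,0.001,0.05,0,0,0,1],[-0.022,0.001,0.085,0,0,0,1],[-0.022,0.001,0.115,0,0,0,1],[-0.022,0.001,0.13,0,0,0,1],[-0.022,0.001,0.138,0,0,0,1],[-0.022,0.001,0.138,0,0,0,1],[-0.022,0.001,0.14,0,0,0,1],[-0.022,0.001,0.142,0,0,0,1],[-0.022,0.001,0.142,0,0,0,1]]}}

```text
time_s: 10.5
position: [0.4064, -0.3143, 0.0246]
eef_rot: [2.38, 2.047, 0.0]
force: [-0.2, 0.5, -1.2]
opening: 0.0131
```

Emit:
{"op": "send_rows", "data": {"increments": [[0,0,0.001,0,0,0,1],[0,0,0.002,0,0,0,1],[0,0,0.002,0,0,0,1]]}}

```text
time_s: 10.75
position: [0.4062, -0.3145, 0.0226]
eef_rot: [2.381, 2.047, 0.0]
force: [-0.3, 0.6, 4.5]
opening: 0.0133
```

Emit:
{"op": "send_rows", "data": {"increments": [[0,0,0,0,0,0,0.8],[0,0,0,0,0,0,0.6],[0,0,0,0,0,0,0.5],[0,0,0,0,0,0,0.5],[0,0,-0.02,0,0,0,0.5],[0,0,-0.05,0,0,0,0.5],[0,0,-0.09,0,0,0,0.4],[0,0,-0.13,0,0,0,0.2],[0,0,-0.17,0,0,0,0.0],[0,0,-0.17,0,0,0,0.0]]}}

```text
time_s: 11.58
position: [0.4085, -0.3167, 0.1994]
eef_rot: [2.371, 2.039, 0.001]
force: [2.1, -0.3, 0.7]
opening: 0.084
```

Run:
```python
from h import *
o=monitor.get_obs(); print(o["position"],o["opening"])
print(cmd((.43,.3325,.19),down(-21.3)))
d=optics.get_image("scene"); cv2.imwrite("pics/s7.png",cv2.resize(d["color"][:,:,::-1][90:320,90:460],None,fx=2.1,fy=2.1))
d=optics.get_image("wrist"); P=cloud(d)
for n,b in dict(plate=(.33,.48,-.4,-.22,.012,.02),bar=(.33,.48,-.4,-.22,.04,.055)).items():
        r,n_,q=meas(P,b); print(n,np.round(r[0],1),np.round(r[1],1),round(r[2],1),n_,q)
```

```text
[ 0.40846978 -0.31673639  0.19940018] 0.08401881999206161
(array([ 0.6452, -0.076 ,  0.0029]), array([ 0.7 ,  0.43, 12.69]))
plate [ 404.  -316.1] [61.8 62. ] 81.0 2476 [ 0.4044 -0.3137  0.0149]
bar [ 404.4 -316.4] [41.9 13. ] 80.9 528 [ 0.4043 -0.3153  0.0465]
```

View pics/s7.png

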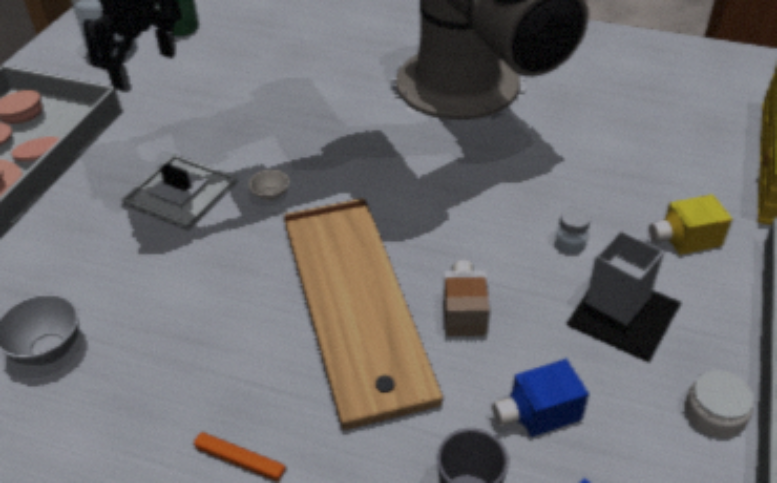

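Emit:
{"op": "send_rows", "data": {"increments": [[0.645,-0.076,-0.01,0,0,12.7,0],[0.645,-0.076,-0.01,0,0,12.7,0],[0.645,-0.076,-0.01,0,0,12.7,0],[0.645,-0.076,-0.01,0,0,12.7,0],[0.645,-0.076,-0.01,0,0,12.7,0],[0.645,-0.076,-0.01,0,0,12.7,0],[0.645,-0.076,-0.01,0,0,12.7,0],[0.645,-0.076,-0.01,0,0,12.7,0],[0.645,-0.076,-0.01,0,0,12.7,0],[0.645,-0.076,-0.01,0,0,12.7,0]]}}

```text
time_s: 12.52
position: [0.4181, 0.1035, 0.1963]
eef_rot: [-2.593, -1.771, 0.005]
force: [1.4, -0.7, 0.2]
opening: 0.0854
```

Run:
```python
from h import *
o=monitor.get_obs(); print(o["position"],o["opening"])
print(cmd((.43,.3325,.19),down(-21.3)))
```

```text
[0.41807784 0.10350844 0.19629589] 0.08536880572281148
(array([ 0.2177, -0.0722,  0.0062]), array([-0.17,  0.09, -0.03]))
```

Emit:
{"op": "send_rows", "data": {"increments": [[0.218,-0.072,0,0,0,0,0],[0.218,-0.072,0,0,0,0,0],[0.218,-0.072,0,0,0,0,0],[0.218,-0.072,0,0,0,0,0],[0.218,-0.072,0,0,0,0,0],[0.218,-0.072,0,0,0,0,0],[0.218,-0.072,0.02,0,0,0,0],[0.218,-0.072,0.04,0,0,0,0],[0.218,-0.072,0.04,0,0,0,0],[0.218,-0.072,0.04,0,0,0,0]]}}

```text
time_s: 13.35
position: [0.4304, 0.3301, 0.1557]
eef_rot: [-2.594, -1.772, 0.009]
force: [-0.1, -0.3, 0.5]
opening: 0.0851
```

Run:
```python
from h import *
o=monitor.get_obs(); print(o["position"],o["opening"],o["qvel"].round(2))
d=optics.get_image("wrist"); P=cloud(d); cv2.imwrite("pics/w8.png",d["color"][:,:,::-1])
for n,b in dict(tin=(.36,.52,.25,.4,.085,.110),).items():
        r,n_,q=meas(P,b); print(n,np.round(r[0],1),np.round(r[1],1),round(r[2],1),n_,q)
print(cmd((.43,.3325,.064),down(-21.3)))
```

```text
[0.43042674 0.33010609 0.15571778] 0.08508779650316975 [-0.01 -0.04 -0.05  0.    0.01  0.  ]
tin [429.7 331.7] [60.6 60.2] 68.6 2140 [0.4291 0.3305 0.094 ]
(array([ 0.0016, -0.0019,  0.0932]), array([-0.09,  0.11, -0.04]))
```

View pics/w8.png

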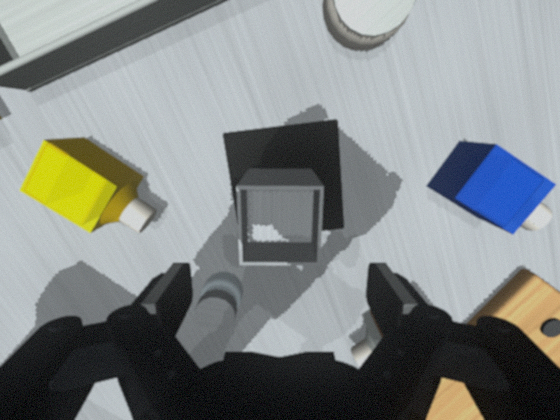

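Emit:
{"op": "send_rows", "data": {"increments": [[0.0015,-0.001,0.03,0,0,0,0],[0.0015,-0.001,0.06,0,0,0,0],[0.0015,-0.001,0.08,0,0,0,0],[0.0015,-0.001,0.092,0,0,0,0],[0.0015,-0.001,0.092,0,0,0,0],[0.0015,-0.001,0.092,0,0,0,0.5],[0.0015,-0.001,0.092,0,0,0,1],[0.0015,-0.001,0.092,0,0,0,1],[0.0015,-0.001,0.092,0,0,0,1],[0.0015,-0.001,0.092,0,0,0,1]], "grip_force": 45}}

```text
time_s: 14.23
position: [0.4325, 0.3331, 0.0678]
eef_rot: [2.594, 1.772, 0.006]
force: [-0.5, -1.2, 6.9]
opening: 0.0592
```

Emit:
{"op": "send_rows", "data": {"increments": [[0,0,-0.002,0,0,0,1],[0,0,-0.005,0,0,0,1],[0,0,-0.009,0,0,0,1],[0,0,-0.015,0,0,0,1],[0,0,-0.03,0,0,0,1],[0,0,-0.06,0,0,0,1],[0,0,-0.09,0,0,0,1],[0,0,-0.09,0,0,0,1]]}}

```text
time_s: 14.9
position: [0.434, 0.3342, 0.1621]
eef_rot: [2.593, 1.772, 0.016]
force: [0.8, 1.3, 0.1]
opening: 0.0592
```

```bash
python3 board.py t9
python3 - <<'E'
from h import *
d=optics.get_image("scene"); cv2.imwrite("pics/s9.png",cv2.resize(d["color"][:,:,::-1][90:320,250:500],None,fx=2.4,fy=2.4))
E
```

```text
board rect [535.5  14.4] [357.6 117.3] 34.7
angle by centre 0.5599938127943203  edges: [np.float64(0.5644969617639345), np.float64(-1.0062993650309622), np.float64(2.135293288558831)]
14.95 [0.433  0.3336 0.1594] [-0.5  0.5 -1. ]
```

View pics/s9.png

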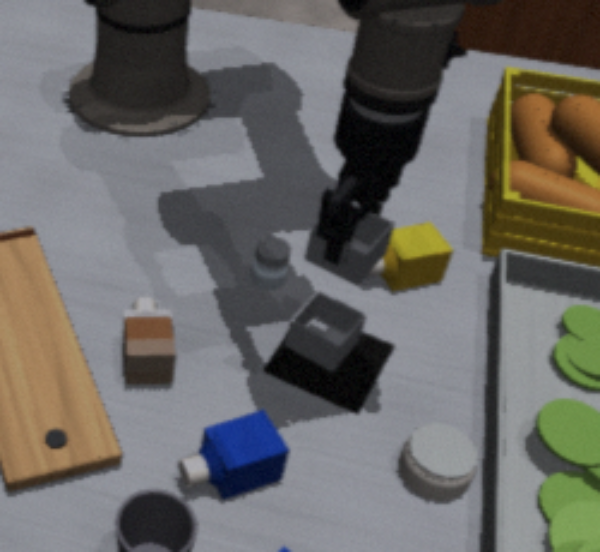

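View pics/t9.png

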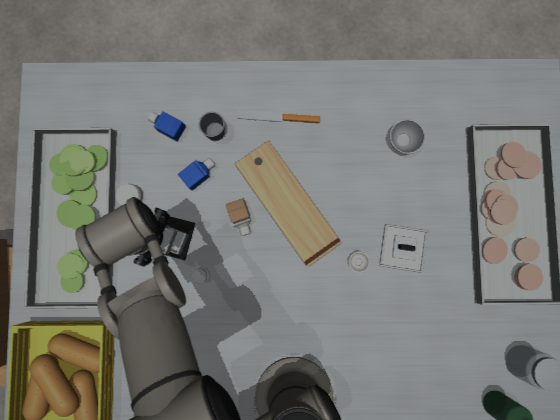

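Run:
```python
from h import *
th=.562
for x in (.13,.215):
    p,R=bpose(th,x,0,.15,-23); print(p.round(4), -23-np.degrees(th)); print(cmd(p,R))
```

```text
[0.5479 0.0234 0.15  ] -55.20022808635227
(array([-0.2462,  0.2206,  0.0071]), array([ 0.07, -0.15, 33.88]))
[ 0.4781 -0.0252  0.15  ] -55.20022808635227
(array([-0.3168,  0.1733,  0.0069]), array([ 0.07, -0.15, 33.88]))
```

Emit:
{"op": "send_rows", "data": {"increments": [[-0.246,0.2205,-0.01,0,0,34,1],[-0.246,0.2205,-0.01,0,0,34,1],[-0.246,0.2205,-0.01,0,0,34,1],[-0.246,0.2205,-0.01,0,0,34,1],[-0.246,0.2205,-0.01,0,0,34,1],[-0.246,0.2205,-0.01,0,0,34,1],[-0.246,0.2205,-0.01,0,0,34,1],[-0.246,0.2205,-0.01,0,0,34,1],[-0.246,0.2205,0.0,0,0,34,1],[-0.246,0.2205,0.0,0,0,34,1]]}}

```text
time_s: 15.83
position: [0.5461, 0.0213, 0.153]
eef_rot: [-2.999, -0.929, 0.008]
force: [-1.6, 0.4, -1.8]
opening: 0.0592
```

Run:
```python
from h import *
o=monitor.get_obs(); print(o["position"],o["opening"],o["qvel"].round(2))
p,R=bpose(.562,.13,0,.0415,-23); print(p.round(4));print(cmd(p,R))
```

```text
[0.5460514  0.02134438 0.15296188] 0.059171086802303534 [ 0.06 -0.02  0.01  0.01  0.04  0.01]
[0.5479 0.0234 0.0415]
(array([ 0.0031, -0.0002,  0.1115]), array([-0.2 ,  0.24, -0.36]))
```

Emit:
{"op": "send_rows", "data": {"increments": [[0.001,0,0.03,0,0,0,1],[0.001,0,0.06,0,0,0,1],[0.001,0,0.085,0,0,0,1],[0.001,0,0.1,0,0,0,1],[0.001,0,0.106,0,0,0,1],[0.001,0,0.107,0,0,0,1],[0.001,0,0.108,0,0,0,1],[0.001,0,0.109,0,0,0,1],[0.001,0,0.109,0,0,0,1],[0.001,0,0.109,0,0,0,1]]}}

```text
time_s: 16.67
position: [0.5486, 0.0239, 0.0479]
eef_rot: [2.998, 0.936, 0.002]
force: [-0.3, 0.1, -1.5]
opening: 0.0594
```

Run:
```python
from h import *
o=monitor.get_obs(); print(o["position"],o["force"].round(1))
d=optics.get_image("scene"); cv2.imwrite("pics/s10.png",cv2.resize(d["color"][:,:,::-1][150:320,180:380],None,fx=3.5,fy=3.5))
```

```text
[0.54864984 0.02389553 0.04790092] [-0.3  0.1 -1.5]
```

View pics/s10.png

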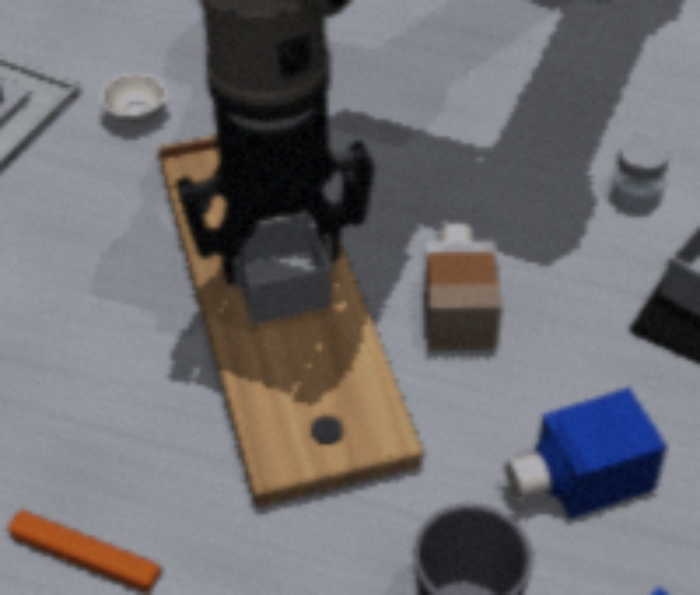

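Emit:
{"op": "send_rows", "data": {"increments": [[0,0,0.001,0,0,0,1],[0,0,0.002,0,0,0,1],[0,0,0.003,0,0,0,1],[0,0,0.004,0,0,0,1],[0,0,0.004,0,0,0,1]]}}

```text
time_s: 17.13
position: [0.548, 0.0238, 0.0427]
eef_rot: [-2.999, -0.936, 0.001]
force: [-0.5, -0.5, -1.1]
opening: 0.0589
```

Emit:
{"op": "send_rows", "data": {"increments": [[0,0,0.0007,0,0,0,1],[0,0,0.0014,0,0,0,1],[0,0,0.002,0,0,0,1],[0,0,0.002,0,0,0,1]]}}

```text
time_s: 17.47
position: [0.5482, 0.0238, 0.0418]
eef_rot: [2.998, 0.936, 0.001]
force: [-3.2, -0.1, 6.1]
opening: 0.0595
```

Contact. Release and rise.

Emit:
{"op": "send_rows", "data": {"increments": [[0,0,0,0,0,0,0.5],[0,0,0,0,0,0,0.2],[0,0,0,0,0,0,0],[0,0,0,0,0,0,0],[0,0,0,0,0,0,0],[0,0,-0.02,0,0,0,0],[0,0,-0.05,0,0,0,0],[0,0,-0.09,0,0,0,0],[0,0,-0.12,0,0,0,0],[0,0,-0.12,0,0,0,0]]}}

```text
time_s: 18.3
position: [0.5516, 0.0236, 0.1674]
eef_rot: [2.994, 0.935, 0.017]
force: [0.6, -0.6, 0.5]
opening: 0.0851
```

Run:
```python
from h import *
o=monitor.get_obs(); print(o["position"],o["force"].round(1))
print(cmd((.43,.332,.16),down(-21.3)))
d=optics.get_image("wrist"); cv2.imwrite("pics/w11.png",d["color"][:,:,::-1]);P=cloud(d)
print(meas(P,(.48,.62,-.06,.1,.062,.085)))
```

```text
[0.55158486 0.02358859 0.16741847] [ 0.6 -0.6  0.5]
(array([ 0.0755, -0.3228,  0.0056]), array([  0.58,  -0.37, -34.01]))
(((545.8619995117188, 23.015579223632812), (60.27602767944336, 60.10354232788086), 34.592987060546875), 1282, array([0.5452, 0.0228, 0.069 ]))
```

View pics/w11.png

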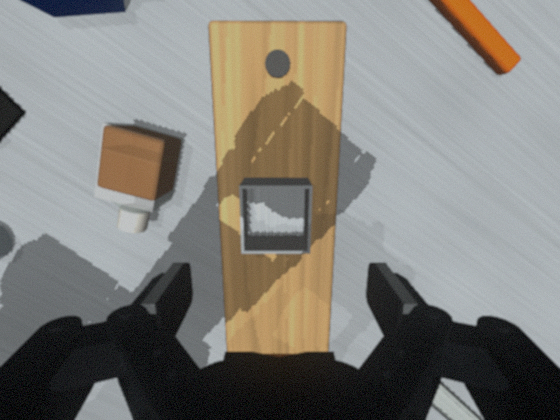

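Tin up stands centred on the board (pixel 275,215). Now the lower tin.

Emit:
{"op": "send_rows", "data": {"increments": [[0.0755,-0.323,0,0,0,-34,0],[0.0755,-0.323,0,0,0,-34,0],[0.0755,-0.323,0,0,0,-34,0],[0.0755,-0.323,0,0,0,-34,0],[0.0755,-0.323,0,0,0,-34,0],[0.0755,-0.323,0,0,0,-34,0],[0.0755,-0.323,0,0,0,-34,0],[0.0755,-0.323,0,0,0,-34,0],[0.0755,-0.323,0,0,0,-34,0],[0.0755,-0.323,0,0,0,-34,0]]}}

```text
time_s: 19.18
position: [0.4247, 0.3338, 0.1594]
eef_rot: [-2.59, -1.778, 0.004]
force: [0.3, -0.2, -0.6]
opening: 0.0855
```

Run:
```python
from h import *
o=monitor.get_obs(); print(o["position"],o["opening"],o["qvel"].round(2))
d=optics.get_image("wrist"); P=cloud(d)
print(meas(P,(.36,.52,.25,.4,.046,.065)))
print(cmd((.43,.332,.024),down(-21.3)))
```

```text
[0.42465935 0.33384528 0.15937128] 0.08554413920295273 [-0.06 -0.01  0.01 -0.01  0.   -0.02]
(((429.7279052734375, 331.6748352050781), (60.587215423583984, 60.18290328979492), 68.2332763671875), 1213, array([0.4308, 0.3308, 0.0532]))
(array([0.0014, 0.0045, 0.1356]), array([-0.07,  0.13,  0.1 ]))
```

Emit:
{"op": "send_rows", "data": {"increments": [[0.0025,0.004,0.03,0,0,0,0],[0.0025,0.004,0.065,0,0,0,0],[0.0025,0.004,0.095,0,0,0,0],[0.0025,0.004,0.118,0,0,0,0],[0.0025,0.004,0.13,0,0,0,0],[0.0025,0.004,0.134,0,0,0,0],[0.0025,0.004,0.134,0,0,0,0],[0.0025,0.004,0.134,0,0,0,0.5],[0.0025,0.004,0.134,0,0,0,1],[0.0025,0.004,0.134,0,0,0,1]]}}

```text
time_s: 20.07
position: [0.432, 0.3335, 0.0284]
eef_rot: [2.594, 1.772, 0.004]
force: [0.6, -0.4, -1.3]
opening: 0.059
```

Emit:
{"op": "send_rows", "data": {"increments": [[0,0,0,0,0,0,1],[0,0,0,0,0,0,1],[0,0,-0.005,0,0,0,1],[0,0,-0.015,0,0,0,1],[0,0,-0.03,0,0,0,1],[0,0,-0.06,0,0,0,1],[0,0,-0.1,0,0,0,1],[0,0,-0.13,0,0,0,1],[0,0,-0.13,0,0,0,1],[0,0,-0.13,0,0,0,1]]}}

```text
time_s: 20.9
position: [0.4317, 0.3339, 0.1593]
eef_rot: [2.593, 1.772, 0.007]
force: [0.2, -0.1, -2.5]
opening: 0.0594
```

```bash
python3 board.py t12
python3 - <<'E'
from h import *
o=monitor.get_obs(); print(o["position"],o["opening"])
p,R=bpose(.562,.215,0,.15,-23); print(p.round(4));print(cmd(p,R))
E
```

```text
board rect [535.8  14.7] [358.8 117.4] 34.8
angle by centre 0.5603487089055346  edges: [np.float64(0.5620156279972804), np.float64(-1.0087806987976162), np.float64(2.132811954792177)]
20.95 [0.4307 0.3332 0.1574] [-0.2  0.3 -1.7]
[0.43074446 0.33323255 0.15738179] 0.05934667024393146
[ 0.4781 -0.0252  0.15  ]
(array([-0.3167,  0.1744,  0.0073]), array([ 1.000e-02, -3.000e-02,  3.389e+01]))
```

View pics/t12.png

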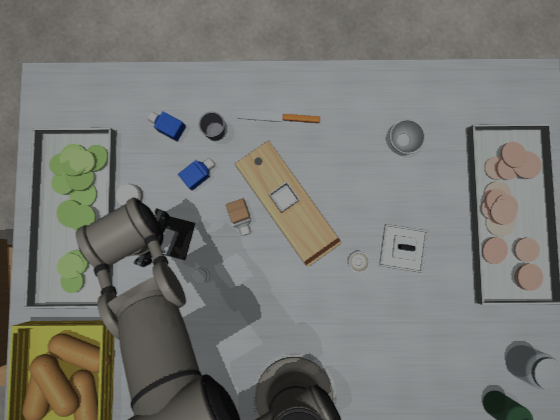

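Emit:
{"op": "send_rows", "data": {"increments": [[-0.317,0.174,0,0,0,34,1],[-0.317,0.174,0,0,0,34,1],[-0.317,0.174,0,0,0,34,1],[-0.317,0.174,0,0,0,34,1],[-0.317,0.174,0,0,0,34,1],[-0.317,0.174,0,0,0,34,1],[-0.317,0.174,0,0,0,34,1],[-0.317,0.174,0,0,0,34,1],[-0.317,0.174,0,0,0,34,1],[-0.317,0.174,0,0,0,34,1]]}}

```text
time_s: 21.78
position: [0.4776, -0.03, 0.1554]
eef_rot: [3.001, 0.929, -0.004]
force: [0.6, 0.4, -1.0]
opening: 0.0595
```

Run:
```python
from h import *
o=monitor.get_obs(); print(o["position"],o["opening"],o["qvel"].round(2))
p,R=bpose(.562,.215,0,.0445,-23); print(p.round(4));print(cmd(p,R))
```

```text
[ 0.47762384 -0.02997758  0.15537152] 0.05952581047220956 [ 0.08 -0.01  0.03  0.04  0.01  0.09]
[ 0.4781 -0.0252  0.0445]
(array([ 0.0034, -0.0036,  0.1109]), array([-0.03,  0.16, -0.4 ]))
```

Emit:
{"op": "send_rows", "data": {"increments": [[0.001,-0.001,0.03,0,0,0,1],[0.001,-0.001,0.06,0,0,0,1],[0.001,-0.001,0.09,0,0,0,1],[0.001,-0.001,0.103,0,0,0,1],[0.001,-0.001,0.108,0,0,0,1],[0.001,-0.001,0.109,0,0,0,1],[0.001,-0.001,0.11,0,0,0,1],[0.001,-0.001,0.11,0,0,0,1],[0.001,-0.001,0.111,0,0,0,1],[0.001,-0.001,0.111,0,0,0,1]]}}

```text
time_s: 22.62
position: [0.4786, -0.0239, 0.0467]
eef_rot: [2.998, 0.936, 0.002]
force: [0.6, 0.3, -1.8]
opening: 0.0593
```

Emit:
{"op": "send_rows", "data": {"increments": [[0,0,0.0007,0,0,0,1],[0,0,0.0014,0,0,0,1],[0,0,0.0014,0,0,0,1]]}}

```text
time_s: 22.87
position: [0.4782, -0.0239, 0.0447]
eef_rot: [2.999, 0.936, 0.0]
force: [-0.8, -0.8, -1.8]
opening: 0.0593
```

Emit:
{"op": "send_rows", "data": {"increments": [[0,0,0.0007,0,0,0,1],[0,0,0.0014,0,0,0,1],[0,0,0.0014,0,0,0,1]]}}

```text
time_s: 23.12
position: [0.4783, -0.024, 0.0442]
eef_rot: [2.998, 0.936, 0.001]
force: [-3.1, 1.0, 11.4]
opening: 0.059
```

Emit:
{"op": "send_rows", "data": {"increments": [[0,0,0.0006,0,0,0,1],[0,0,0.0006,0,0,0,1],[0,0,0.0006,0,0,0,1]]}}

```text
time_s: 23.37
position: [0.4783, -0.0241, 0.0442]
eef_rot: [2.998, 0.937, 0.001]
force: [-5.5, 0.4, 17.1]
opening: 0.0592
```

Emit:
{"op": "send_rows", "data": {"increments": [[0,0,-0.001,0,0,0,0.6],[0,0,-0.001,0,0,0,0.2],[0,0,-0.001,0,0,0,0],[0,0,-0.001,0,0,0,0],[0,0,-0.001,0,0,0,0],[0,0,-0.02,0,0,0,0],[0,0,-0.05,0,0,0,0],[0,0,-0.09,0,0,0,0],[0,0,-0.13,0,0,0,0],[0,0,-0.13,0,0,0,0]]}}

```text
time_s: 24.2
position: [0.482, -0.0246, 0.1795]
eef_rot: [2.993, 0.935, 0.017]
force: [1.3, -0.3, 1.0]
opening: 0.0855
```

```bash
cat > bot.py <<'E'
from h import *
for cam in ("top","scene","wrist"):
    d=optics.get_image(cam); P=cloud(d); c=d["color"].astype(int)
    m=sel(P,.38,.58,.08,.25,.045,.06).astype(np.uint8); n,l,st,ce=cv2.connectedComponentsWithStats(m)
    if n<2: continue
    i=1+np.argmax(st[1:,4]); r=rect(P[l==i]); print(cam,np.round(r[0],1),np.round(r[1],1),round(r[2],1),st[i,4],P[l==i][:,2].mean())
    m=sel(P,.38,.58,.08,.25,.02,.042)&(c.min(-1)>150)
    if m.sum(): print("  cap",m.sum(),np.median(P[m],0).round(3))
    cv2.imwrite(f"pics/bot_{cam}.png",d["color"][:,:,::-1])
E
python3 bot.py
python3 - <<'E'
from h import *
o=monitor.get_obs(); print(o["position"],o["joint_positions"].round(2))
E
```

```text
top [505.3 152.7] [72.9 52.1] 19.4 471 0.051703354427101944
  cap 25 [0.458 0.135 0.038]
scene [508.6 153.2] [69.3 52.2] 19.0 425 0.05262451473239669
  cap 33 [0.456 0.135 0.04 ]
wrist [504.1 150.5] [71.6 54. ] 18.9 6191 0.050645783974790276
  cap 650 [0.457 0.132 0.037]
[ 0.47789474 -0.02384112  0.17243392] [-0.21  0.32  1.74 -0.    1.09  0.76]
```

View pics/bot_wrist.png

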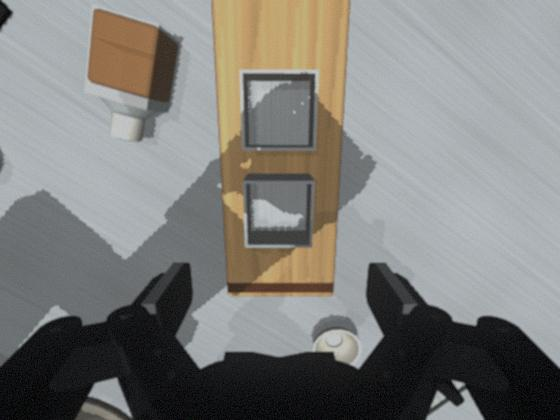

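```bash
cat > bg.py <<'E'
from h import *
az=19.2; th=15
R=down(az-90,th,az); d=R.as_matrix()[:,2]; print(d,R.as_matrix()[:,1])
base=np.array([.539,.164]); u=np.array([np.cos(np.radians(az)),np.sin(np.radians(az))])
G=np.r_[base-.048*u,.028]; T=G+.019*d
print(T, cmd(T-.1*d,R))
print(monitor.get_obs()["joint_positions"].round(3), monitor.get_obs()["position"])
E
python3 bg.py
```

```text
[ 0.24442259  0.08511695 -0.96592583] [ 3.28866647e-01 -9.44376370e-01  2.08166817e-17]
[0.49831396 0.14983162 0.00964741] (array([ 0.0907, -0.1381,  0.0662]), array([-2.02, 14.91, 15.39]))
[-0.21   0.317  1.738 -0.     1.086  0.755] [ 0.47789474 -0.02384112  0.17243392]
```

Emit:
{"op": "send_rows", "data": {"increments": [[0.09,-0.138,0,-2,14.9,15.4,0],[0.09,-0.138,0,-2,14.9,15.4,0],[0.09,-0.138,0,-2,14.9,15.4,0],[0.09,-0.138,0,-2,14.9,15.4,0],[0.09,-0.138,0.03,-2,14.9,15.4,0],[0.09,-0.138,0.066,-2,14.9,15.4,0],[0.09,-0.138,0.066,-2,14.9,15.4,0],[0.09,-0.138,0.066,-2,14.9,15.4,0]]}}

```text
time_s: 25.02
position: [0.4715, 0.1407, 0.1041]
eef_rot: [-3.03, -0.512, -0.387]
force: [0.7, -0.2, 1.1]
opening: 0.0853
```

```bash
python3 bg.py; python3 bot.py
```

```text
[ 0.24442259  0.08511695 -0.96592583] [ 3.28866647e-01 -9.44376370e-01  2.08166817e-17]
[0.49831396 0.14983162 0.00964741] (array([ 0.0029,  0.0002, -0.0015]), array([-0.12,  0.43, -0.03]))
[0.094 0.327 2.002 0.116 0.569 1.24 ] [0.47148724 0.14067926 0.10408519]
top [510.3 154.4] [61.8 52.2] 19.1 362 0.05196484714934395
scene [508.7 153.3] [68.3 52.2] 19.6 424 0.05267606914083267
wrist [504.1 150.4] [71.2 51.8] 19.1 6814 0.05099775172987489
```

View pics/bot_wrist.png

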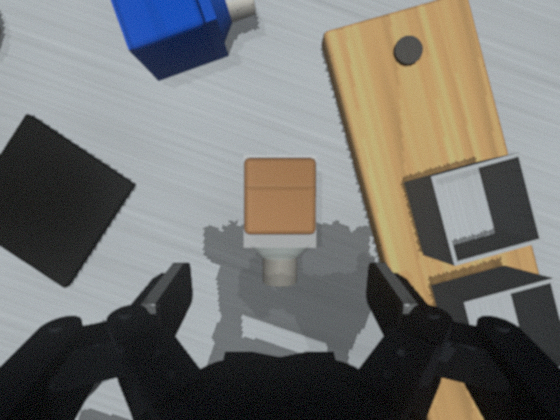

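Emit:
{"op": "send_rows", "data": {"increments": [[0.0015,0,0.025,0,0,0,0],[0.0015,0,0.05,0,0,0,0],[0.0015,0,0.05,0,0,0,0],[0.0015,0,0.05,0,0,0,0]]}}

```text
time_s: 25.5
position: [0.4874, 0.1451, 0.0591]
eef_rot: [-3.029, -0.511, -0.397]
force: [-0.5, 0.4, 0.2]
opening: 0.0853
```

```bash
python3 bg.py
```

```text
[ 0.24442259  0.08511695 -0.96592583] [ 3.28866647e-01 -9.44376370e-01  2.08166817e-17]
[0.49831396 0.14983162 0.00964741] (array([-0.0014, -0.0009, -0.0491]), array([-0.02,  0.05, -0.06]))
[0.101 0.432 2.01  0.139 0.449 1.22 ] [0.48738502 0.1451245  0.05914104]
```

Emit:
{"op": "send_rows", "data": {"increments": [[-0.001,-0.001,0.02,0,0,0,0],[-0.001,-0.001,0.038,0,0,0,0],[-0.001,-0.001,0.046,0,0,0,0],[-0.001,-0.001,0.05,0,0,0,0],[-0.001,-0.001,0.05,0,0,0,0],[-0.001,-0.001,0.05,0,0,0,0.4],[-0.001,-0.001,0.05,0,0,0,1],[-0.001,-0.001,0.05,0,0,0,1],[-0.001,-0.001,0.05,0,0,0,1],[-0.001,-0.001,0.05,0,0,0,1]], "grip_force": 70}}

```text
time_s: 26.33
position: [0.4987, 0.1504, 0.0113]
eef_rot: [-3.029, -0.512, -0.401]
force: [-2.7, -1.2, 7.0]
opening: 0.0512
```

```bash
python3 bg.py
python3 - <<'E'
from h import *
o=monitor.get_obs();print(o["opening"],o["force"])
d=optics.get_image("scene"); cv2.imwrite("pics/s13.png",cv2.resize(d["color"][:,:,::-1][100:320,200:440],None,fx=2.7,fy=2.7))
E
```

```text
[ 0.24442259  0.08511695 -0.96592583] [ 3.28866647e-01 -9.44376370e-01  2.08166817e-17]
[0.49831396 0.14983162 0.00964741] (array([-0.0008,  0.0005, -0.0985]), array([ 0.01, -0.1 ,  0.  ]))
[0.11  0.544 2.013 0.178 0.333 1.185] [0.49870005 0.15044839 0.01130482]
0.05121203824710545 [-2.71765643 -1.16607977  7.03853995]
```

View pics/s13.png

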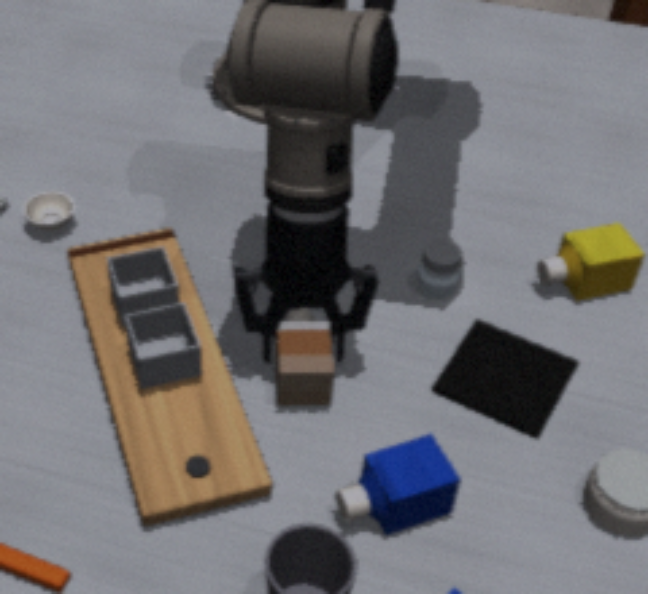

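```bash
cat > kin.py <<'E'
import numpy as np
from scipy.spatial.transform import Rotation as Ro
from scipy.optimize import least_squares
D=[([-1.49199484,.342766784,1.52502357,0,1.27539340,-.145994999],[.11702021,-.51138039,.2306008],[-3.12018926,-.352186244,-9e-5]),
([-0.4195688,.50618423,2.00109732,-.01325418,.58045966,.71175188],[.44099836,-.11554888,.01926918],[3.02447842,.69280669,.06005684]),
([0.094,.327,2.002,.116,.569,1.24],[.4715,.1407,.1041],[-3.03,-.512,-.387]),
([.101,.432,2.01,.139,.449,1.22],[.48738502,.1451245,.05914104],[-3.029,-.511,-.397]),
([.11,.544,2.013,.178,.333,1.185],[.4987,.15044839,.01130482],[-3.029,-.512,-.401]),
([-.21,.317,1.738,0,1.086,.755],[.47789474,-.02384112,.17243392],None)]
def fk(q,p):
    a,b,e,L,r0,z0,c=p
    R1=Ro.from_euler('z',q[0]); Rf=R1*Ro.from_euler('y',q[1]+q[2]); Ra=R1*Ro.from_euler('y',q[1])
    R=Rf*Ro.from_euler('z',q[3])*Ro.from_euler('y',q[4])*Ro.from_euler('z',q[5]+c)
    return R1.apply([r0,e,z0])+Ra.apply([0,0,a])+Rf.apply([0,0,b])+R.apply([0,0,L]), R
def res(p):
    o=[]
    for q,x,r in D:
        P,R=fk(q,p); o+=list(P-x)
        if r is not None: o+=list(.2*(Ro.from_rotvec(r).inv()*R).as_rotvec())
    return o
best=None
for c in (0,np.pi/2,-np.pi/2,np.pi):
    s=least_squares(res,[.35,.35,.07,.25,0,.3,c])
    if best is None or s.cost<best.cost: best=s
if __name__=="__main__": print(best.x.round(4),best.cost,np.abs(best.fun).max())
lo=[-2.53,-.77,.04,-1,.28,-3.11];hi=[2.53,2.02,2.7,4.14,2.66,3.11]
def ik(P,R,seeds):
    out=[]
    for s in seeds:
        g=lambda q:(lambda f:np.r_[f[0]-P,.3*(R.inv()*f[1]).as_rotvec()])(fk(q,best.x))
        k=least_squares(g,np.clip(s,np.array(lo)+.01,np.array(hi)-.01),bounds=(lo,hi)); out.append((k.cost,k.x.round(3)))
    return sorted(out,key=lambda t:t[0])
E
python3 kin.py
```

```text
[0.4148 0.3624 0.0776 0.2708 0.0248 0.2196 1.5707] 9.255470991850012e-05 0.008778010438762585
```

```bash
cat > place.py <<'E'
from kin import *; import kin
from h import bpose,down
az=np.radians(19.2); u=np.array([np.cos(az),np.sin(az),0])
Rg=down(19.2-90,15,19.2); Tg=np.array([.4985,.1500,.0105]); Bg=np.array([.5385,.1637,.026])
off=Rg.inv().apply(Bg-Tg)   # base centre in tool frame
def target(alpha,base,delta=0):
    "upright bottle; delta>0: bottle not fully upright by delta deg"
    k=np.cross(-u,[0,0,1]); Q=Ro.from_rotvec(k/np.linalg.norm(k)*np.radians(90-delta)); R=Q*Rg
    z=R.apply([0,0,1]); a0=np.degrees(np.arctan2(z[1],z[0])); R=Ro.from_euler('z',alpha-a0,degrees=True)*R
    return np.array(base)-R.apply(off),R
if __name__=="__main__":
    print(off.round(4))
    q0=[.11,.4,1.95,.2,.6,1.18]
    for x in (0.0,.02):
      for al in (40,60,80,90,100,110,125):
        base=bpose(.562,x,0,.024)
        P,R=target(al,base)
        s=[q0,[-.2,.9,1.5,1.3,1,1],[-.2,.9,1.5,1.8,1.3,2],[-.2,.9,1.5,1.5,1,0],[-.2,.9,1.5,1.5,1,-1]]
        c,q=ik(P,R,s)[0]
        w=P-R.apply([0,0,best.x[3]]); print(x,al,base.round(3),"TCP",P.round(3),"cost %.1e"%c,q,"wrist",w.round(3),R.as_matrix()[:,2].round(2))
E
python3 place.py
```

```text
[ 0.0449  0.0002 -0.004 ]
0.0 40 [0.655 0.098 0.024] TCP [0.667 0.107 0.066] cost 2.2e-28 [-0.295  0.893  1.923  2.046  1.144  1.87 ] wrist [ 0.466 -0.061  0.136] [ 0.74  0.62 -0.26]
0.0 60 [0.655 0.098 0.024] TCP [0.663 0.111 0.066] cost 1.6e-28 [-0.357  0.967  1.679  1.589  1.262  2.086] wrist [ 0.532 -0.116  0.136] [ 0.48  0.84 -0.26]
0.0 80 [0.655 0.098 0.024] TCP [0.658 0.113 0.066] cost 5.4e-29 [-0.356  1.083  1.36   1.265  1.485  2.258] wrist [ 0.612 -0.145  0.136] [ 0.17  0.95 -0.26]
0.0 90 [0.655 0.098 0.024] TCP [0.655 0.113 0.066] cost 1.1e-24 [-0.339  1.157  1.175  1.149  1.625  2.324] wrist [ 0.655 -0.149  0.136] [-0.    0.97 -0.26]
0.0 100 [0.655 0.098 0.024] TCP [0.652 0.113 0.066] cost 2.6e-28 [-0.314  1.244  0.968  1.06   1.781  2.381] wrist [ 0.698 -0.145  0.136] [-0.17  0.95 -0.26]
0.0 110 [0.655 0.098 0.024] TCP [0.65  0.112 0.066] cost 1.8e-23 [-0.282  1.349  0.725  0.999  1.955  2.439] wrist [ 0.739 -0.134  0.136] [-0.33  0.91 -0.26]
0.0 125 [0.655 0.098 0.024] TCP [0.646 0.11  0.066] cost 8.2e-07 [-0.227  1.659  0.04   1.076  2.315  2.699] wrist [ 0.796 -0.104 
[... 436 characters left out ...]
7  1.49   2.222] wrist [ 0.596 -0.156  0.136] [ 0.17  0.95 -0.26]
0.02 90 [0.638 0.086 0.024] TCP [0.638 0.102 0.066] cost 2.4e-26 [-0.364  1.132  1.236  1.129  1.626  2.284] wrist [ 0.638 -0.16   0.136] [-0.    0.97 -0.26]
0.02 100 [0.638 0.086 0.024] TCP [0.636 0.101 0.066] cost 1.3e-28 [-0.337  1.213  1.041  1.036  1.776  2.334] wrist [ 0.681 -0.156  0.136] [-0.17  0.95 -0.26]
0.02 110 [0.638 0.086 0.024] TCP [0.633 0.101 0.066] cost 5.7e-27 [-0.304  1.307  0.821  0.967  1.94   2.38 ] wrist [ 0.723 -0.145  0.136] [-0.33  0.91 -0.26]
0.02 125 [0.638 0.086 0.024] TCP [0.629 0.099 0.066] cost 7.0e-23 [-0.246  1.507  0.371  0.935  2.236  2.488] wrist [ 0.78  -0.115  0.136] [-0.55  0.79 -0.26]
```

Emit:
{"op": "send_rows", "data": {"increments": [[0,0,-0.02,0,0,0,1],[0,0,-0.05,0,0,0,1],[0,0,-0.09,0,0,0,1],[0,0,-0.13,0,0,0,1],[0,0,-0.17,0,0,0,1],[0,0,-0.2,0,0,0,1],[0,0,-0.2,0,0,0,1],[0,0,-0.2,0,0,0,1]]}}

```text
time_s: 27.05
position: [0.4495, 0.1333, 0.2049]
eef_rot: [-3.029, -0.512, -0.404]
force: [-0.0, -0.1, -2.8]
opening: 0.0513
```

```bash
cat > path.py <<'E'
from place import *
from h import monitor
from scipy.spatial.transform import Slerp
o=monitor.get_obs(); print(o["position"],o["opening"],o["joint_positions"].round(3),o["force"].round(1))
P0=o["position"]; R0=Ro.from_rotvec(o["eef_rot"])
P1,R1=target(105,bpose(.562,.003,0,.024)); P1=P1+[0,0,.12]
print(P1,"relrot",(R0.inv()*R1).as_rotvec(degrees=True), R0.inv().apply(P1-P0))
sl=Slerp([0,1],Ro.concatenate([R0,R1])); q=o["joint_positions"]
for t in np.linspace(0,1,11):
    P=P0+(P1-P0)*t; c,q=ik(P,sl(t),[q])[0]; print(round(t,2),"%.0e"%c,q,sl(t).as_matrix()[:,2].round(2))
E
python3 path.py
```

```text
[0.44948898 0.13331336 0.20486359] 0.051267283242897595 [0.08  0.128 1.926 0.089 0.833 1.265] [-0.  -0.1 -2.8]
[0.64833507 0.11091452 0.18628053] relrot [ 51.07214132 -67.41079481  88.72566283] [0.16924491 0.08651343 0.06525638]
0.0 7e-26 [0.084 0.105 1.942 0.087 0.84  1.27 ] [ 0.25  0.09 -0.97]
0.1 7e-29 [0.034 0.218 1.796 0.163 1.015 1.334] [ 0.11  0.14 -0.98]
0.2 4e-28 [-0.014  0.333  1.652  0.234  1.184  1.414] [-0.01  0.22 -0.98]
0.3 6e-27 [-0.061  0.45   1.511  0.306  1.346  1.508] [-0.13  0.3  -0.94]
0.4 6e-26 [-0.104  0.567  1.375  0.384  1.496  1.618] [-0.23  0.4  -0.89]
0.5 7e-25 [-0.145  0.68   1.248  0.471  1.632  1.744] [-0.3   0.5  -0.81]
0.6 1e-23 [-0.183  0.788  1.132  0.57   1.749  1.885] [-0.35  0.6  -0.72]
0.7 4e-22 [-0.218  0.888  1.033  0.683  1.842  2.042] [-0.36  0.7  -0.61]
0.8 8e-21 [-0.25   0.976  0.956  0.807  1.907  2.209] [-0.35  0.79 -0.49]
0.9 2e-19 [-0.278  1.05   0.907  0.937  1.941  2.38 ] [-0.32  0.87 -0.38]
1.0 2e-18 [-0.302  1.106  0.889  1.069  1.943  2.545] [-0.25  0.93 -0.26]
```

Emit:
{"op": "send_rows", "data": {"increments": [[0.008,0.004,0.003,2.55,-3.37,4.44,1],[0.017,0.009,0.006,5.1,-6.74,8.87,1],[0.025,0.013,0.01,7.66,-10.1,13.3,1],[0.034,0.017,0.013,10.2,-13.5,17.7,1],[0.042,0.022,0.016,12.8,-16.85,22.2,1],[0.051,0.026,0.02,15.3,-20.2,26.6,1],[0.059,0.03,0.023,17.9,-23.6,31.05,1],[0.068,0.035,0.026,20.4,-27,35.5,1],[0.076,0.039,0.029,23,-30.3,39.9,1],[0.085,0.043,0.033,25.5,-33.7,44.4,1]]}}

```text
time_s: 27.88
position: [0.5493, 0.1223, 0.1909]
eef_rot: [-2.568, 0.517, 0.577]
force: [0.9, -0.2, -2.7]
opening: 0.0516
```

```bash
python3 path.py
```

```text
[0.54927005 0.12233223 0.19086042] 0.05157611740111081 [-0.173  0.647  1.299  0.46   1.635  1.72 ] [ 0.9 -0.2 -2.7]
[0.64833507 0.11091452 0.18628053] relrot [ 25.55455962 -33.36471838  43.78585253] [ 0.08846994 -0.03309185 -0.03229889]
0.0 1e-18 [-0.145  0.69   1.246  0.472  1.632  1.748] [-0.31  0.5  -0.81]
0.1 2e-17 [-0.165  0.744  1.187  0.52   1.693  1.816] [-0.33  0.55 -0.76]
0.2 3e-17 [-0.183  0.796  1.131  0.571  1.749  1.889] [-0.35  0.61 -0.71]
0.3 6e-17 [-0.201  0.846  1.079  0.626  1.799  1.965] [-0.36  0.66 -0.66]
0.4 1e-16 [-0.218  0.894  1.032  0.684  1.842  2.044] [-0.37  0.7  -0.61]
0.5 3e-16 [-0.234  0.939  0.991  0.744  1.879  2.127] [-0.37  0.75 -0.55]
0.6 4e-16 [-0.25   0.98   0.955  0.807  1.907  2.211] [-0.36  0.79 -0.49]
0.7 6e-28 [-0.264  1.018  0.927  0.872  1.928  2.296] [-0.34  0.83 -0.43]
0.8 4e-27 [-0.278  1.052  0.907  0.938  1.941  2.381] [-0.32  0.87 -0.37]
0.9 1e-26 [-0.29   1.081  0.894  1.003  1.946  2.464] [-0.29  0.9  -0.32]
1.0 9e-26 [-0.302  1.106  0.889  1.069  1.943  2.545] [-0.25  0.93 -0.26]
```

Emit:
{"op": "send_rows", "data": {"increments": [[0.009,-0.003,-0.003,2.6,-3.34,4.38,1],[0.018,-0.007,-0.006,5.1,-6.67,8.76,1],[0.027,-0.01,-0.01,7.7,-10,13.1,1],[0.035,-0.013,-0.013,10.2,-13.3,17.5,1],[0.044,-0.017,-0.016,12.8,-16.7,21.9,1],[0.053,-0.02,-0.019,15.3,-20,26.3,1],[0.062,-0.023,-0.023,17.9,-23.4,30.7,1],[0.071,-0.026,-0.026,20.4,-26.7,35,1],[0.08,-0.03,-0.029,23,-30,39.4,1],[0.088,-0.033,-0.032,25.5,-33.4,43.8,1]]}}

```text
time_s: 28.72
position: [0.6482, 0.1116, 0.1859]
eef_rot: [-1.613, 1.241, 1.241]
force: [0.2, -1.1, -3.0]
opening: 0.0518
```

```bash
python3 path.py | head -4;  python3 - <<'E'
from h import *
d=optics.get_image("scene"); cv2.imwrite("pics/s14.png",cv2.resize(d["color"][:,:,::-1][60:320,140:440],None,fx=2.3,fy=2.3))
E
python3 board.py t14
```

```text
[0.64821    0.11155839 0.18591779] 0.05179446303986596 [-0.346  1.023  1.039  1.019  1.945  2.464] [ 0.2 -1.1 -3. ]
[0.64833507 0.11091452 0.18628053] relrot [ 0.01131521  0.04169103 -0.1375141 ] [-1.81451660e-04  4.64130781e-05 -7.25746909e-04]
0.0 5e-21 [-0.301  1.106  0.89   1.069  1.942  2.546] [-0.25  0.93 -0.26]
0.1 1e-25 [-0.301  1.106  0.89   1.069  1.943  2.546] [-0.25  0.93 -0.26]
board rect [611.4  75. ] [180.7  83.4] 77.6
angle by centre 0.687318781180887  edges: [np.float64(-0.18462442021278147), np.float64(-1.7554207470076781), np.float64(1.3861719065821152)]
28.8167 [0.6473 0.1108 0.1841] [-0.7 -0.5 -3.2]
```

View pics/s14.png

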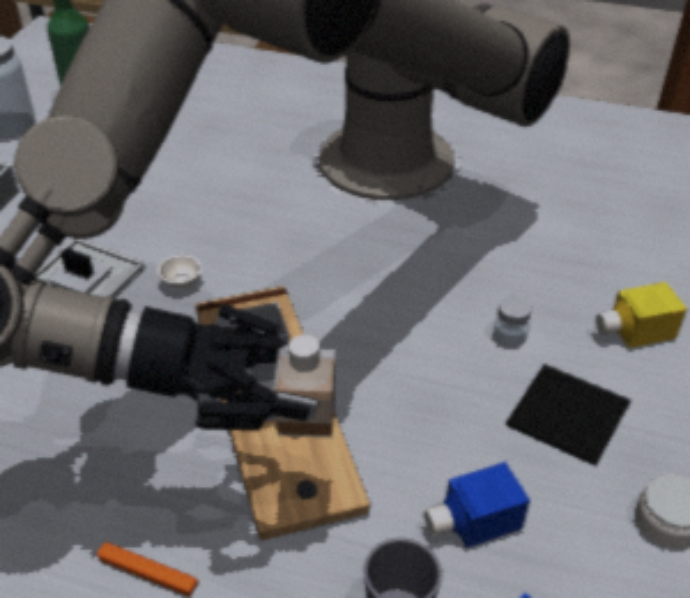

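View pics/t14.png

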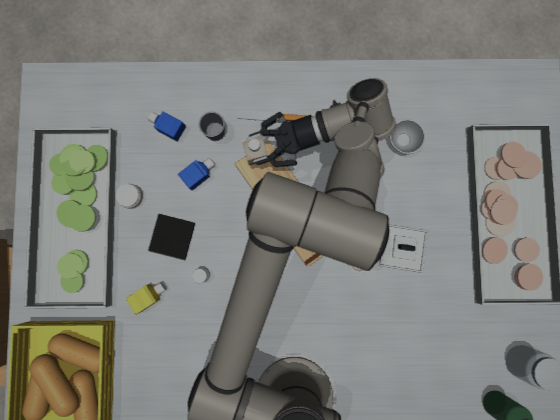

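Run:
```python
from place import *; from h import monitor,optics,cloud,sel
o=monitor.get_obs(); R=Ro.from_rotvec(o["eef_rot"]); print(R.inv().apply([0,0,-1]).round(4), o["position"])
P,R1=target(105,bpose(.562,.003,0,.024)); print(P,R.inv().apply(P-o["position"]).round(4),(R.inv()*R1).as_rotvec(degrees=True))
for cam in("scene","top"):
    d=optics.get_image(cam);C=cloud(d);c=d["color"].astype(int)
    m=sel(C,.58,.72,.04,.16,.19,.27)&(c.min(-1)>120); print(cam,m.sum(),np.median(C[m],0),C[m][:,2].max() if m.sum() else 0)
```

```text
[ 0.9661 -0.0038  0.258 ] [0.64725783 0.11075746 0.18405378]
[0.64833507 0.11091452 0.06628053] [ 0.1138 -0.0015  0.0303] [ 0.07302517  0.04592099 -0.20855175]
scene 381 [0.66036616 0.10086625 0.21281802] 0.24275621777949977
top 380 [0.64850144 0.09820852 0.21271047] 0.2451041090221928
```

Emit:
{"op": "send_rows", "data": {"increments": [[0.025,0,0.007,0,0,0,1],[0.05,0,0.0135,0,0,0,1],[0.075,-0.001,0.02,0,0,0,1],[0.093,-0.001,0.025,0,0,0,1],[0.101,-0.001,0.027,0,0,0,1],[0.105,-0.001,0.028,0,0,0,1],[0.107,-0.001,0.0286,0,0,0,1],[0.107,-0.001,0.0286,0,0,0,1],[0.107,-0.001,0.0286,0,0,0,1]]}}

```text
time_s: 29.67
position: [0.6499, 0.1116, 0.0801]
eef_rot: [-1.624, 1.232, 1.232]
force: [0.4, 0.1, -2.4]
opening: 0.0513
```

Run:
```python
from place import *; from h import *
o=monitor.get_obs(); R=Ro.from_rotvec(o["eef_rot"]); print(R.inv().apply([0,0,-1]).round(4), o["position"],o["force"].round(1),o["qvel"].round(2))
d=optics.get_image("scene"); cv2.imwrite("pics/s15.png",cv2.resize(d["color"][:,:,::-1][120:320,160:400],None,fx=3,fy=3))
```

```text
[0.9646 0.0081 0.2635] [0.64987529 0.11158733 0.08007084] [ 0.4  0.1 -2.4] [-0. -0. -0.  0.  0.  0.]
```

View pics/s15.png

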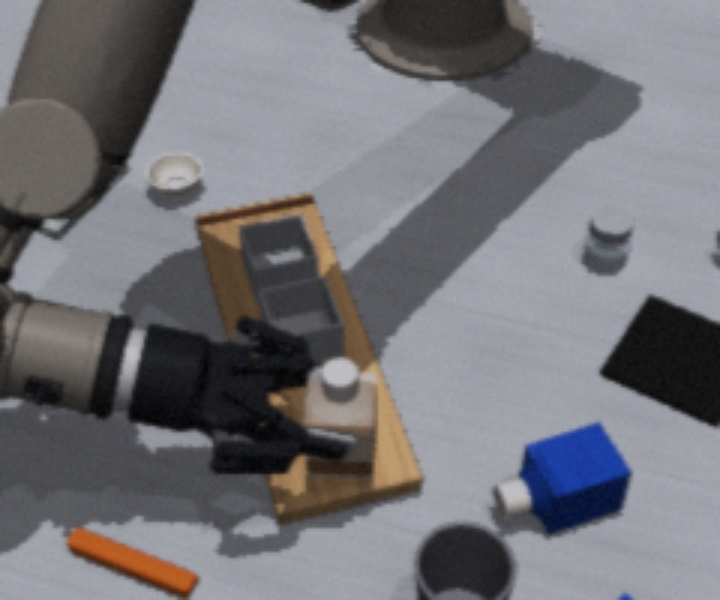

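Emit:
{"op": "send_rows", "data": {"increments": [[0.003,0,0.001,0,0,0,1],[0.006,0,0.002,0,0,0,1],[0.008,0,0.002,0,0,0,1],[0.008,0,0.002,0,0,0,1],[0.008,0,0.002,0,0,0,1]]}}

```text
time_s: 30.13
position: [0.6494, 0.1115, 0.0702]
eef_rot: [-1.621, 1.234, 1.235]
force: [-0.1, 0.1, -2.9]
opening: 0.051
```

Run:
```python
from place import *; from h import *
o=monitor.get_obs(); R=Ro.from_rotvec(o["eef_rot"]); print(R.inv().apply([0,0,-1]).round(4), o["position"],o["force"].round(1),o["joint_positions"].round(3))
P,R1=target(105,bpose(.562,.003,0,.024)); print(P,R.inv().apply(P-o["position"]).round(4),(R.inv()*R1).as_rotvec(degrees=True))
```

```text
[0.9651 0.0053 0.2619] [0.649426   0.11148388 0.07023779] [-0.1  0.1 -2.9] [-0.345  1.182  1.023  0.974  1.865  2.327]
[0.64833507 0.11091452 0.06628053] [0.0039 0.0012 0.0008] [ 0.14388219 -0.17950069  0.35096825]
```

Emit:
{"op": "send_rows", "data": {"increments": [[0.001,0,0,0,0,0,1],[0.002,0,0.0005,0,0,0,1],[0.003,0,0.001,0,0,0,1],[0.003,0,0.001,0,0,0,1]]}}

```text
time_s: 30.47
position: [0.6494, 0.1118, 0.067]
eef_rot: [-1.622, 1.234, 1.235]
force: [-0.2, 0.1, -3.5]
opening: 0.0513
```

Emit:
{"op": "send_rows", "data": {"increments": [[0.0005,0,0,0,0,0,1],[0.001,0,0.0003,0,0,0,1],[0.001,0,0.0003,0,0,0,1]]}}

```text
time_s: 30.72
position: [0.6494, 0.1116, 0.0669]
eef_rot: [-1.622, 1.232, 1.235]
force: [-1.1, -0.3, 0.4]
opening: 0.051
```

Emit:
{"op": "send_rows", "data": {"increments": [[0.0005,0,0,0,0,0,1],[0.0005,0,0,0,0,0,0.35],[0.0005,0,0,0,0,0,0.2],[0.0005,0,0,0,0,0,0.15],[0.0005,0,0,0,0,0,0.15],[0.0005,0,0,0,0,0,0.15]]}}

```text
time_s: 31.22
position: [0.6495, 0.1116, 0.0657]
eef_rot: [-1.622, 1.234, 1.234]
force: [0.0, -0.4, 0.9]
opening: 0.0726
```

Run:
```python
from h import *
o=monitor.get_obs(); print(o["position"],o["force"].round(1),o["opening"])
d=optics.get_image("scene"); cv2.imwrite("pics/s16.png",cv2.resize(d["color"][:,:,::-1][160:310,200:360],None,fx=3.8,fy=3.8))
```

```text
[0.64953112 0.111618   0.06569775] [ 0.  -0.4  0.9] 0.07261631842446353
```

View pics/s16.png

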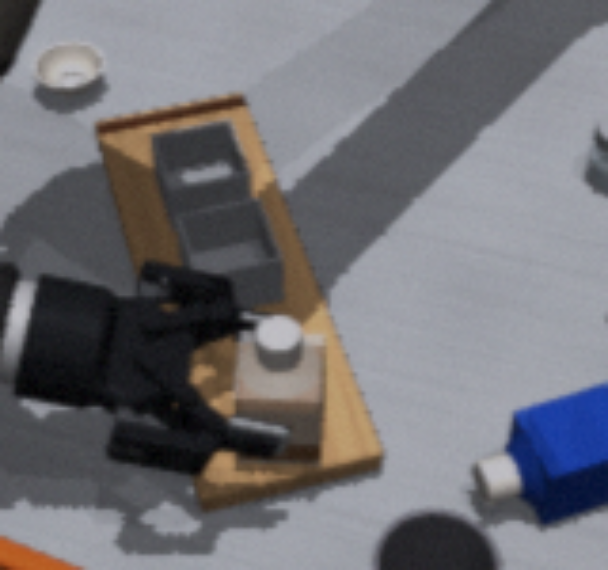

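Run:
```python
from place import *; from h import *
o=monitor.get_obs(); R=Ro.from_rotvec(o["eef_rot"]); q=o["joint_positions"]
for s in (.05,.09,.12):
    P=o["position"]-s*R.apply([0,0,1]); c,qq=ik(P,R,[q])[0]; print(s,"%.0e"%c,qq)
for up in (.1,.2):
    P2=o["position"]-.09*R.apply([0,0,1])+[0,0,up]; c,qq=ik(P2,R,[q])[0]; print(up,"%.0e"%c,qq)
print(R.inv().apply([0,0,1]))
```

```text
0.05 4e-20 [-0.354  1.335  0.713  1.014  1.957  2.462]
0.09 4e-20 [-0.395  1.391  0.556  1.027  2.041  2.534]
0.12 1e-17 [-0.424  1.457  0.388  1.059  2.116  2.619]
0.1 6e-19 [-0.395  1.252  0.568  1.088  2.104  2.661]
0.2 4e-19 [-0.395  1.178  0.443  1.206  2.186  2.877]
[-0.9650135  -0.00560879 -0.26214021]
```

Emit:
{"op": "send_rows", "data": {"increments": [[0,0,-0.01,0,0,0,0.15],[0,0,-0.025,0,0,0,0.15],[0,0,-0.05,0,0,0,0.15],[0,0,-0.08,0,0,0,0.15],[0,0,-0.09,0,0,0,0.15],[-0.02,0,-0.095,0,0,0,0.15],[-0.05,0,-0.105,0,0,0,0.5],[-0.09,0,-0.115,0,0,0,1],[-0.12,0,-0.123,0,0,0,1],[-0.12,0,-0.123,0,0,0,1]], "grip_force": 40}}

```text
time_s: 32.1
position: [0.6728, 0.026, 0.2216]
eef_rot: [-1.63, 1.228, 1.221]
force: [0.5, -0.1, 0.6]
opening: 0.0242
```

Run:
```python
from place import *; from h import *
from scipy.spatial.transform import Slerp
d=optics.get_image("top"); cv2.imwrite("pics/t17.png",d["color"][:,:,::-1])
d=optics.get_image("scene"); cv2.imwrite("pics/s17.png",cv2.resize(d["color"][:,:,::-1][160:310,200:360],None,fx=3.8,fy=3.8))
o=monitor.get_obs(); P0=o["position"]; R0=Ro.from_rotvec(o["eef_rot"]); print(P0,o["joint_positions"].round(2))
P1=bpose(.562,.26,-.09,.2)
for yaw in (-145.2,34.8):
    R1=down(yaw); print(yaw,P1,R0.inv().apply(P1-P0).round(3),(R0.inv()*R1).as_rotvec(degrees=True).round(1))
    sl=Slerp([0,1],Ro.concatenate([R0,R1])); q=o["joint_positions"]
    for t in np.linspace(0,1,11):
        P=P0+(P1-P0)*t; c,q=ik(P,sl(t),[q])[0]; print(round(t,2),"%.0e"%c,q)
```

```text
[0.67188768 0.02639834 0.21554893] [-0.44  1.08  0.81  1.03  2.1   2.56]
-145.2 [0.38977572 0.02298028 0.2       ] [-0.006  0.273  0.072] [-13.2  73.8 -16.4]
0.0 4e-21 [-0.397  1.223  0.552  1.109  2.124  2.703]
0.1 5e-18 [-0.395  1.084  0.752  0.938  2.047  2.546]
0.2 4e-25 [-0.39   0.957  0.921  0.799  1.955  2.431]
0.3 2e-29 [-0.38   0.838  1.073  0.681  1.853  2.349]
0.4 1e-17 [-0.365  0.722  1.215  0.577  1.745  2.291]
0.5 1e-17 [-0.346  0.609  1.35   0.483  1.634  2.255]
0.6 2e-17 [-0.321  0.498  1.479  0.395  1.522  2.239]
0.7 6e-17 [-0.289  0.389  1.604  0.307  1.41   2.242]
0.8 3e-16 [-0.25   0.283  1.724  0.215  1.301  2.267]
0.9 3e-28 [-0.201  0.18   1.841  0.114  1.199  2.316]
1.0 4e-26 [-0.141  0.082  1.953  0.     1.107  2.393]
34.8 [0.38977572 0.02298028 0.2       ] [-0.006  0.273  0.072] [ 99.2  17.7 130.3]
0.0 4e-21 [-0.397  1.223  0.552  1.109  2.124  2.703]
0.1 1e-17 [-0.444  0.987  1.013  1.042  1.885  2.709]
0.2 5e-17 [-0.483  0.805  1.327  1.032  1.676  2.811]
0.3 3e-17 [-0.51   0.638  1.57   1.03   1.48   2.962]
0.4 5e-05 [-0.528  0.481  1.783  1.035  1.29   3.11 ]
0.5 1e-03 [-0.559  0.351  2.031  1.128  1.09   3.11 ]
0.6 4e-03 [-0.56   0.246  2.243  1.272  0.883  3.11 ]
0.7 8e-03 [-0.485  0.168  2.41   1.509  0.63   3.11 ]
0.8 1e-02 [-0.269  0.112  2.487  1.904  0.28   3.11 ]
0.9 2e-02 [-0.316  0.114  2.571  2.045  0.28   3.11 ]
1.0 2e-02 [-0.358  0.138  2.652  2.203  0.28   3.11 ]
```

View pics/s17.png

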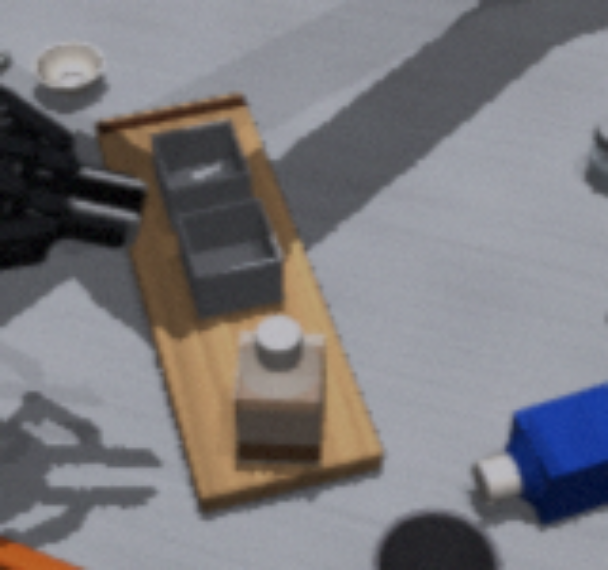

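View pics/t17.png

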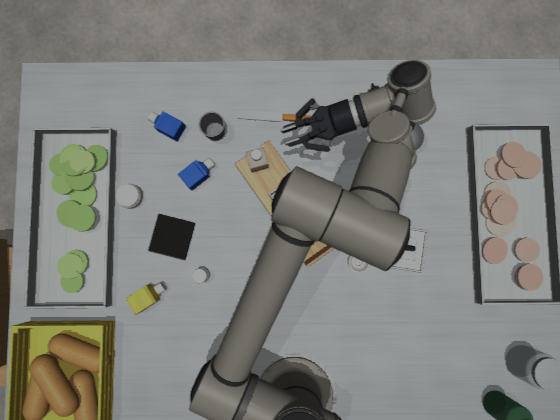

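Emit:
{"op": "send_rows", "data": {"increments": [[0,0.025,0.0065,-1.2,6.7,-1.5,1],[0,0.05,0.013,-2.4,13.4,-3,1],[-0.001,0.075,0.02,-3.6,20.1,-4.5,1],[-0.002,0.1,0.026,-4.8,26.8,-6,1],[-0.003,0.124,0.033,-6,33.5,-7.5,1],[-0.003,0.15,0.039,-7.2,40.3,-9,1],[-0.004,0.174,0.046,-8.4,47,-10.4,1],[-0.005,0.199,0.052,-9.6,53.7,-12,1],[-0.005,0.224,0.059,-10.8,60.4,-13.4,1],[-0.006,0.248,0.065,-12,67,-15,1]]}}

```text
time_s: 33.03
position: [0.4141, 0.0235, 0.2005]
eef_rot: [-2.702, 1.453, 0.147]
force: [0.7, 1.1, 1.2]
opening: -0.0001
```

Run:
```python
from h import *
p=bpose(.562,.26,-.095,.15); print(monitor.get_obs()["position"],p,cmd(p,down(-145.2)))
```

```text
[0.41408817 0.0234765  0.20049765] [0.38692002 0.02708455 0.15      ] (array([-0.012 ,  0.0215,  0.0519]), array([-1.04,  6.72, -1.32]))
```

Emit:
{"op": "send_rows", "data": {"increments": [[-0.012,0.0215,0.02,-1,6.7,-1.3,1],[-0.012,0.0215,0.052,-1,6.7,-1.3,1],[-0.012,0.0215,0.052,-1,6.7,-1.3,1],[-0.012,0.0215,0.052,-1,6.7,-1.3,1],[-0.012,0.0215,0.052,-1,6.7,-1.3,1]]}}

```text
time_s: 33.45
position: [0.3897, 0.0274, 0.1511]
eef_rot: [-2.779, 1.457, 0.006]
force: [-0.4, 0.1, 0.3]
opening: 0.0001
```

```bash
python3 board.py t18
python3 - <<'E'
from h import *
p=bpose(.562,.26,-.095,.013); print(monitor.get_obs()["position"],p,cmd(p,down(-145.2)),monitor.get_obs()["joint_positions"].round(2))
d=optics.get_image("scene"); cv2.imwrite("pics/s18.png",cv2.resize(d["color"][:,:,::-1][100:310,180:400],None,fx=2.8,fy=2.8))
E
```

```text
board rect [535.6  13.8] [356.7 117.4] 34.7
angle by centre 0.5562726611270494  edges: [np.float64(0.5634532689327324), np.float64(-1.0073430578621643), np.float64(2.134249595727629)]
33.5 [0.39   0.0272 0.1513] [-0.3 -0.3  0.1]
[0.39004097 0.02721094 0.15125332] [0.38692002 0.02708455 0.013     ] (array([-0.001 ,  0.003 ,  0.1383]), array([-0.15,  0.27, -0.16])) [-0.13  0.2   1.98  0.01  0.96  2.4 ]
```

View pics/s18.png

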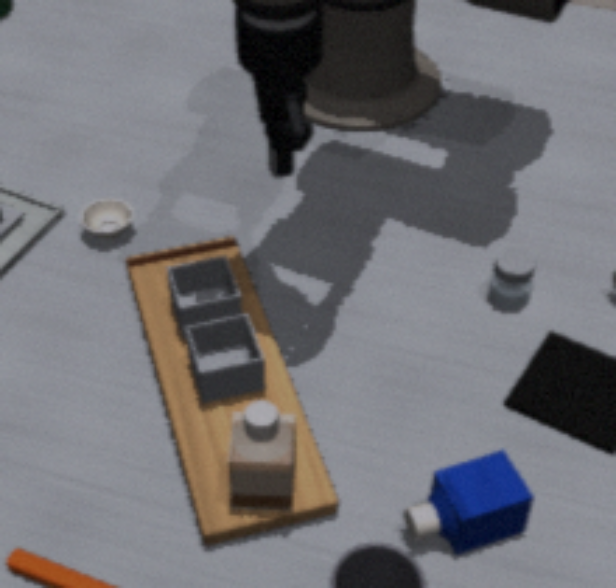

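View pics/t18.png

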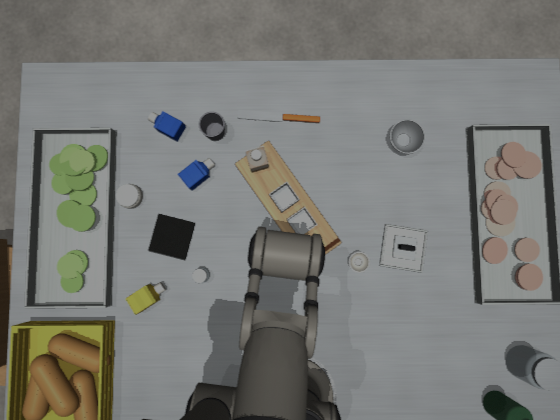

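Emit:
{"op": "send_rows", "data": {"increments": [[-0.001,0.003,0.03,0,0,0,1],[-0.001,0.003,0.06,0,0,0,1],[-0.001,0.003,0.085,0,0,0,1],[-0.001,0.003,0.105,0,0,0,1],[-0.001,0.003,0.12,0,0,0,1],[-0.001,0.003,0.13,0,0,0,1],[-0.001,0.003,0.136,0,0,0,1],[-0.001,0.003,0.136,0,0,0,1]]}}

```text
time_s: 34.22
position: [0.3855, 0.0273, 0.0139]
eef_rot: [-2.779, 1.458, 0.007]
force: [-1.3, 0.4, -0.1]
opening: -0.0
```

Run:
```python
from h import *
o=monitor.get_obs(); print(o["position"],o["force"].round(1),o["joint_positions"].round(3))
p0=bpose(.562,.26,-.095,.013);R0=down(-145.2)
print(cmd(p0,R0))
ths=[.562]
seq=[(.56,-.085),(.56,-.077),(.555,-.071),(.545,-.071),(.53,-.071),(.51,-.071),(.49,-.071),(.47,-.071),(.45,-.071),(.43,-.071)]
for th,y in seq: print(th,*inc(p0,R0,*bpose(th,.26,y,.013,-113)))
p0,R0=bpose(.43,.26,-.071,.013,-113)
for k in range(1,11): print("step.02",k,*inc(p0,R0,*bpose(.43-.02*k,.26,-.071,.013,-113)))
```

```text
[0.38553534 0.02729163 0.01388273] [-1.3  0.4 -0.1] [-0.133  0.459  2.143  0.01   0.544  2.396]
(array([ 0.001 , -0.001 ,  0.0009]), array([-0.06,  0.34, -0.16]))
0.56 [0.0105, 0.0002, 0.0] [0.0, 0.0, -0.1]
0.56 [0.0185, 0.0001, 0.0] [0.0, 0.0, -0.1]
0.555 [0.0258, 0.0005, 0.0] [0.0, 0.0, -0.4]
0.545 [0.0284, 0.0012, 0.0] [0.0, 0.0, -1.0]
0.53 [0.0324, 0.0021, 0.0] [0.0, 0.0, -1.8]
0.51 [0.0376, 0.0033, 0.0] [0.0, 0.0, -3.0]
0.49 [0.0429, 0.0044, 0.0] [0.0, 0.0, -4.1]
0.47 [0.0482, 0.0054, 0.0] [0.0, 0.0, -5.3]
0.45 [0.0535, 0.0063, 0.0] [0.0, 0.0, -6.4]
0.43 [0.0588, 0.0071, 0.0] [0.0, 0.0, -7.6]
step.02 1 [0.0052, 0.0014, 0.0] [0.0, 0.0, -1.1]
step.02 2 [0.0105, 0.0026, 0.0] [0.0, 0.0, -2.3]
step.02 3 [0.0157, 0.0038, 0.0] [0.0, 0.0, -3.4]
step.02 4 [0.021, 0.0048, 0.0] [0.0, 0.0, -4.6]
step.02 5 [0.0263, 0.0058, 0.0] [0.0, 0.0, -5.7]
step.02 6 [0.0316, 0.0066, 0.0] [0.0, 0.0, -6.9]
step.02 7 [0.037, 0.0073, 0.0] [0.0, 0.0, -8.0]
step.02 8 [0.0423, 0.008, 0.0] [0.0, 0.0, -9.2]
step.02 9 [0.0477, 0.0085, 0.0] [0.0, 0.0, -10.3]
step.02 10 [0.0531, 0.0089, 0.0] [0.0, 0.0, -11.5]
```

Emit:
{"op": "send_rows", "data": {"increments": [[0.008,0,0,0,0,0,1],[0.014,0,0,0,0,0,1],[0.018,0,0,0,0,0,1],[0.021,0,0,0,0,0,1],[0.023,0,0,0,0,-0.2,1],[0.025,0.0005,0,0,0,-0.3,1],[0.0275,0.001,0,0,0,-0.8,1],[0.03,0.0015,0,0,0,-1.3,1],[0.033,0.002,0,0,0,-2,1],[0.0376,0.0033,0,0,0,-3,1]]}}

```text
time_s: 35.05
position: [0.4032, -0.0047, 0.0144]
eef_rot: [-2.818, 1.38, 0.007]
force: [-0.7, 3.2, 2.4]
opening: -0.0001
```

Emit:
{"op": "send_rows", "data": {"increments": [[0.004,0.001,0,0,0,-0.9,1],[0.009,0.002,0,0,0,-1.9,1],[0.0145,0.0035,0,0,0,-3.1,1],[0.02,0.0046,0,0,0,-4.3,1],[0.025,0.0055,0,0,0,-5.4,1],[0.03,0.0063,0,0,0,-6.5,1],[0.035,0.007,0,0,0,-7.6,1],[0.04,0.0077,0,0,0,-8.7,1],[0.045,0.0083,0,0,0,-9.8,1],[0.05,0.0087,0,0,0,-10.9,1]]}}

```text
time_s: 35.88
position: [0.4266, -0.05, 0.014]
eef_rot: [-2.936, 1.106, 0.008]
force: [-3.1, 1.3, 2.6]
opening: 0.0001
```

```bash
python3 board.py t19
python3 - <<'E'
from h import *
o=monitor.get_obs(); R=Ro.from_rotvec(o["eef_rot"]).as_matrix(); p=o["position"][:2]-pv
yaw=np.degrees(np.arctan2(R[1,1],R[0,1])); print("yaw",yaw)
th=np.radians(-113-yaw); a=np.radians(a0)-th; b=np.array([np.cos(a),np.sin(a)]); n=np.array([-b[1],b[0]]); print("th",th,"x,y",p@b,p@n, R[:,2])
d=optics.get_image("scene"); cv2.imwrite("pics/s19.png",cv2.resize(d["color"][:,:,::-1][100:310,160:380],None,fx=2.8,fy=2.8))
E
```

```text
board rect [557.6 -10.2] [355.6 118.4] 47.7
angle by centre 0.3322498849220441  edges: [np.float64(0.33739143901260155), np.float64(-1.233404887782295), np.float64(1.9081877658074982)]
35.9333 [ 0.4276 -0.0507  0.0141] [-1.7 -0.7  0.1]
yaw -131.25040289570947
th 0.31852962034563753 x,y 0.2611491885480087 -0.07299514514234288 [-0.00173993  0.00512852 -0.99998534]
```

View pics/s19.png

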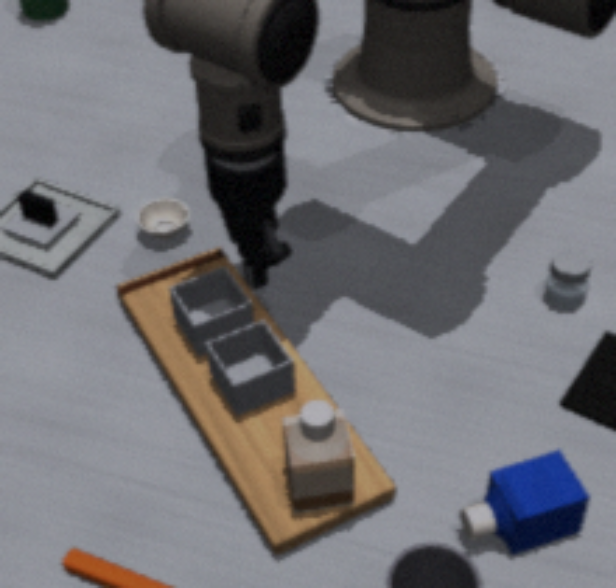

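Emit:
{"op": "send_rows", "data": {"increments": [[0.004,0.001,0,0,0,-0.9,1],[0.009,0.002,0,0,0,-1.9,1],[0.0145,0.0035,0,0,0,-3.1,1],[0.02,0.0046,0,0,0,-4.3,1],[0.025,0.0055,0,0,0,-5.4,1],[0.03,0.0063,0,0,0,-6.5,1],[0.035,0.007,0,0,0,-7.6,1],[0.04,0.0077,0,0,0,-8.7,1],[0.045,0.0083,0,0,0,-9.8,1],[0.05,0.0087,0,0,0,-10.9,1]]}}

```text
time_s: 36.82
position: [0.4592, -0.0898, 0.0139]
eef_rot: [-3.027, 0.822, 0.005]
force: [-3.3, -0.4, 1.7]
opening: 0.0002
```

Emit:
{"op": "send_rows", "data": {"increments": [[0.004,0.001,0,0,0,-0.9,1],[0.009,0.002,0,0,0,-1.9,1],[0.0145,0.0035,0,0,0,-3.1,1],[0.02,0.0046,0,0,0,-4.3,1],[0.025,0.0055,0,0,0,-5.4,1],[0.03,0.0063,0,0,0,-6.5,1],[0.035,0.007,0,0,0,-7.6,1],[0.04,0.0077,0,0,0,-8.7,1],[0.045,0.0083,0,0,0,-9.8,1],[0.05,0.0087,0,0,0,-10.9,1]]}}

```text
time_s: 37.65
position: [0.4983, -0.1227, 0.0138]
eef_rot: [-3.091, 0.531, 0.003]
force: [-4.3, -1.6, 1.7]
opening: -0.0001
```

```bash
cat > st.py <<'E'
from h import *
o=monitor.get_obs(); R=Ro.from_rotvec(o["eef_rot"]).as_matrix(); p=o["position"][:2]-pv
yaw=np.degrees(np.arctan2(R[1,1],R[0,1]))
th=np.radians(-113-yaw); a=np.radians(a0)-th; b=np.array([np.cos(a),np.sin(a)]); n=np.array([-b[1],b[0]]); print("th",th,"x,y",p@b,p@n, R[:,2].round(3),o["position"],o["force"].round(1))
d=optics.get_image("scene"); cv2.imwrite("pics/s20.png",cv2.resize(d["color"][:,:,::-1][100:310,140:360],None,fx=2.8,fy=2.8))
E
python3 st.py; python3 board.py t20
```

```text
th -0.06131160818517145 x,y 0.25976553780547357 -0.07394574121386877 [-0.001  0.005 -1.   ] [ 0.49834905 -0.12269922  0.01377044] [-4.3 -1.6  1.7]
board rect [605.2 -40. ] [356.5 119. ] 70.3
angle by centre -0.05633598133123363  edges: [np.float64(-0.05645792853995508), np.float64(-1.6272542553348517), np.float64(1.5143383982549414)]
37.75 [ 0.4996 -0.123   0.014 ] [-0.6 -0.1 -0.1]
```

View pics/s20.png

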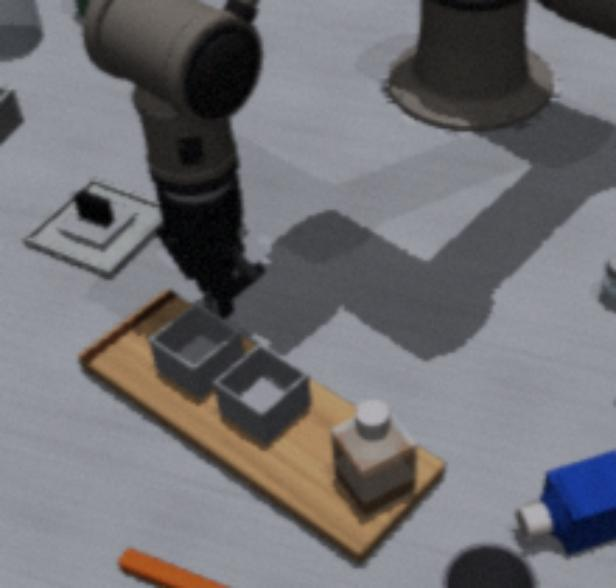

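Emit:
{"op": "send_rows", "data": {"increments": [[0.004,0.001,0,0,0,-0.9,1],[0.009,0.002,0,0,0,-1.9,1],[0.0145,0.0035,0,0,0,-3.1,1],[0.02,0.0046,0,0,0,-4.3,1],[0.025,0.0055,0,0,0,-5.4,1],[0.03,0.0063,0,0,0,-6.5,1],[0.035,0.007,0,0,0,-7.6,1],[0.04,0.0077,0,0,0,-8.7,1],[0.044,0.0082,0,0,0,-9.6,1],[0.047,0.0085,0,0,0,-10.2,1]]}}

```text
time_s: 38.58
position: [0.5399, -0.1464, 0.0135]
eef_rot: [-3.126, 0.255, 0.002]
force: [-3.5, 0.0, 1.6]
opening: 0.0002
```

```bash
python3 st.py; python3 board.py t21
```

```text
th -0.2388031399451275 x,y 0.25932582432821133 -0.07381330202630754 [-0.001  0.005 -1.   ] [ 0.53990174 -0.14641351  0.01354511] [-3.5  0.   1.6]
board rect [636.6  -8. ] [278.7 119. ] 80.3
angle by centre -0.2324939631506011  edges: [np.float64(-0.23112521021638252), np.float64(-1.801921537011279), np.float64(1.339671116578514)]
38.6833 [ 0.5403 -0.1464  0.0136] [ 0.2  0.7 -0.6]
```

Emit:
{"op": "send_rows", "data": {"increments": [[0.0025,0.0005,0,0,0,-0.5,1],[0.005,0.0012,0,0,0,-1.1,1],[0.0075,0.0018,0,0,0,-1.65,1],[0.01,0.0024,0,0,0,-2.2,1],[0.0125,0.003,0,0,0,-2.7,1],[0.015,0.0036,0,0,0,-3.3,1]]}}

```text
time_s: 39.18
position: [0.5537, -0.1522, 0.0135]
eef_rot: [-3.132, 0.165, 0.003]
force: [-3.4, -0.3, 0.7]
opening: -0.0001
```

Emit:
{"op": "send_rows", "data": {"increments": [[0.002,0.0005,0,0,0,-0.4,1],[0.004,0.001,0,0,0,-0.85,1],[0.006,0.0014,0,0,0,-1.3,1],[0.008,0.0018,0,0,0,-1.7,1]]}}

```text
time_s: 39.52
position: [0.5614, -0.155, 0.0135]
eef_rot: [-3.135, 0.119, 0.002]
force: [-3.4, -1.7, 1.1]
opening: -0.0001
```

Emit:
{"op": "send_rows", "data": {"increments": [[0.0015,0.0003,0,0,0,-0.3,1],[0.003,0.0006,0,0,0,-0.6,1],[0.0045,0.001,0,0,0,-1,1],[0.006,0.0013,0,0,0,-1.3,1]]}}

```text
time_s: 39.85
position: [0.5673, -0.1566, 0.0135]
eef_rot: [-3.135, 0.084, 0.002]
force: [-4.1, -3.4, 0.3]
opening: 0.0001
```

Emit:
{"op": "send_rows", "data": {"increments": [[0.001,0.0002,0,0,0,-0.2,1],[0.002,0.0004,0,0,0,-0.4,1],[0.003,0.0006,0,0,0,-0.6,1],[0.004,0.0008,0,0,0,-0.8,1]]}}

```text
time_s: 40.18
position: [0.5681, -0.1569, 0.0134]
eef_rot: [-3.134, 0.062, 0.013]
force: [-17.3, -1.2, 11.6]
opening: 0.0002
```

Emit:
{"op": "send_rows", "data": {"increments": [[0,0,0,0,0,0,1],[0,0,0,0,0,0,1],[-0.0005,0,0,0,0,0,1],[-0.001,0,0,0,0,0,1],[-0.0015,0,0,0,0,0,1],[-0.002,0,0,0,0,0,1]]}}

```text
time_s: 40.68
position: [0.568, -0.1569, 0.0134]
eef_rot: [-3.135, 0.062, 0.006]
force: [-6.0, -1.1, 3.4]
opening: 0.0
```

```bash
python3 st.py; python3 board.py t22
```

```text
th -0.3616231974255097 x,y 0.2577142635131179 -0.07657219320831395 [-0.004  0.006 -1.   ] [ 0.56796673 -0.15690858  0.01344436] [-6.  -1.1  3.4]
board rect [647.9 -13. ] [285.8 118.9] 86.6
angle by centre -0.3401408559230532  edges: [np.float64(-0.34144506047626094), np.float64(-1.9122413872711574), np.float64(1.2293512663186357)]
40.7833 [ 0.568  -0.1569  0.0134] [-8.5 -1.7  3.4]
```

View pics/s20.png

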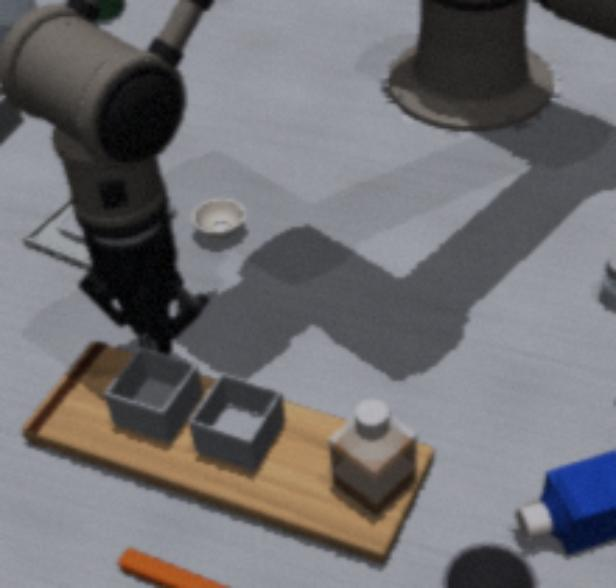

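Emit:
{"op": "send_rows", "data": {"increments": [[-0.001,0,0,0,0,0,1],[-0.002,0,0,0,0,0,1],[-0.006,0,0,0,0,0,1],[-0.015,0,0,0,0,0,1],[-0.03,0,0,0,0,0,1],[-0.03,0,-0.03,0,0,0,1],[-0.03,0,-0.07,0,0,0,1],[-0.03,0,-0.11,0,0,0,1],[-0.03,0,-0.15,0,0,0,1],[-0.03,0,-0.19,0,0,0,1]]}}

```text
time_s: 41.62
position: [0.5395, -0.1569, 0.2058]
eef_rot: [-3.136, 0.062, -0.001]
force: [1.5, -1.9, -0.6]
opening: -0.0001
```

Emit:
{"op": "send_rows", "data": {"increments": [[-0.04,0,-0.03,0,0,0,1],[-0.08,0,-0.03,0,0,0,1],[-0.12,0,-0.03,0,0,0,1],[-0.14,0,-0.03,0,0,0,1],[-0.14,0,-0.03,0,0,0,1]]}}

```text
time_s: 42.03
position: [0.396, -0.1508, 0.2343]
eef_rot: [-3.136, 0.064, 0.001]
force: [0.8, 0.5, 1.0]
opening: -0.0003
```

```bash
python3 st.py; python3 board.py t23
python3 - <<'E'
from h import *
d=optics.get_image("scene"); cv2.imwrite("pics/s23.png",d["color"][:,:,::-1])
E
```

```text
th -0.36057554572331074 x,y 0.2586050600565538 -0.24833264542722433 [-0.001  0.005 -1.   ] [ 0.39604342 -0.15078312  0.23434489] [0.8 0.5 1. ]
board rect [646.  -48.1] [356.4 119.4] 86.6
angle by centre -0.34158963019881616  edges: [np.float64(-0.34231271835940874), np.float64(-1.9131090451543054), np.float64(1.2284836084354878)]
42.1333 [ 0.3998 -0.1519  0.2345] [-0.2 -0.4 -1.1]
```

View pics/s23.png

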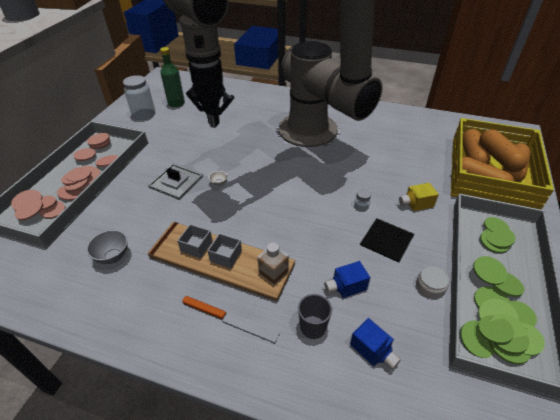

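View pics/t23.png

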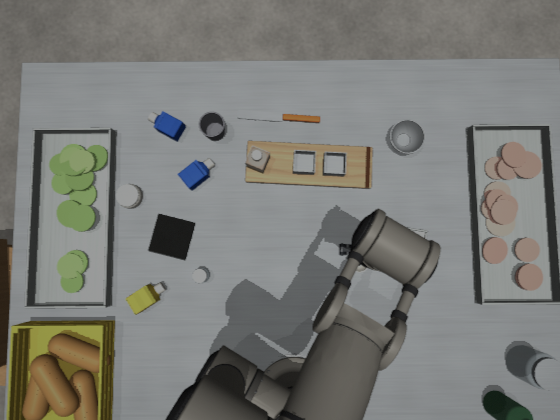

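```bash
python3 -c "
from workcell import ticket
print(ticket.close_job())"
```

```text
the job is handed in; nothing more can be done
None
```

The job is done and handed in at about 42 s of the 210 s allowed, but no verdict was reported.

I swung the board in and laid the lid right way up in the tray. Both tins stand separately on the board, along with the only amber bottle in the scene. I then swung the loaded board slowly back out until it met its stop.

**Last checks**
- **Stop:** the contact force rose from about 4 N to 17 N at the stop. After I let go, the board measured the same angle as at the stop.
- **Load:** the last pictures show both tins and the bottle upright on the board.
- **Lid:** it was measured flat in the tray, about 4 mm off centre, and looks unchanged in the last picture.
- **Other things:** the knife, cup, bowl, dish, tub, shaker and the blue and yellow look-alikes are where they were at the start.

**What did not go to plan**
- **Hard push on the inner stop:** I took the board's starting angle as 0, but it was already about 0.34 rad in. The closed fingers therefore drove it against the inner stop with about 70 N. That is below the 120 N wrist limit, and it was the fingertips on the board edge, not the arm or the gripper's body.
- **Swung-in angle:** the board rebounded from the inner stop and stayed at about 0.90 rad while it was loaded. I worked that out from the stop positions rather than reading it directly.

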